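Load the sample reader and index its carriage to the ball catch

ROBOT

A 7-joint arm with a two-finger parallel gripper is mounted at the origin on the work surface. World frame = base frame: x ahead of the robot, y to its left, z up, the work surface at z = 0. Lengths are in mm, angles in rad, forces in N, time in s.
With the tool pointing down it reaches from about 400 to 875 mm from the base axis. Payload 4.4 kg.
Tool frame: the origin (TCP) lies at the very end of the fingers, on their centre line; the grasp point (between the pads) lies 19 mm behind it; y points along the fingers, z is the direction in which the jaws open and shut, and the axes are right-handed (so a half turn about y gives the same grasp; the last joint's range is limited). The gripper opens to 85 mm and grips with 20 to 120 N. Pads are 22 mm wide; open, the fingers measure 114 mm over their backs; the gripper's body (76 mm by 85 mm) begins 54 mm behind the grasp point. The pads swing forward as they close: fully open they stand 13 mm farther back than shut.
Start: joints at [-1.309, 0.628, 0.038, 1.517, -0.027, 0.996, -0.02], TCP at [209.251, 615.412, 231.313] pointing down, gripper open.
Joint ranges: [-3.06, 3.06], [-0.37, 2.12], [-1.25, 1.32], [0.18, 2.47], [-1.1, 4.24], [0.23, 1.98], [-2.94, 2.94]. Speed limits (rad/s): [2.57, 2.57, 3.14, 3.14, 3.14, 3.14, 3.14].

INTERFACE

Orientations are given as [roll, pitch, yaw] about the fixed x, y, z axes, in that order (R = Rz(yaw) Ry(pitch) Rx(roll)).
In Python, from cell import ctrl, imaging, finish_job gives the robot as it stands.
- The arm moves only by the shell command python3 -m inch 'ROWS'. ROWS is JSON, one flat list of numbers, 7 for each row, row after row: the opening, from 0 (shut) to 1 (fully open), then the shift along the tool's x, y, z in cm, then the turn, a rotation vector about the tool's x, y, z in degrees. A call has 1 to 12 rows; each row is the pose to reach, as a shift and turn from the pose commanded when the call began, along the tool's axes at that moment; what a row does not reach only later rows make up. A row lasts 1/10 s, in which the tool goes at most 50 mm and 8.59 degrees, less where a joint would pass 70% of its speed; a pose out of reach is approached as far as the arm can. A call with a gripper value outside its range is refused whole. The fingers move at their own pace and stop on an object; the grip force is fixed at half the most. Time passes only in rows, so rows that repeat a pose let the fingers close. It gives the time, the measured TCP pose, the force and the opening at its end, in the units of the state.
- ctrl.read_state(): the state, without advancing time (a new reading comes with each control period).
- imaging.get_image(name): name is "scene" or "top" or "wrist"; returns a dict with "img" (400x640x3 uint8, red, green, blue), "fx", "fy", "cx", "cy" (pixels), "R" (3x3) and "t" (3): a world point X has camera coordinates R X + t. Camera axes: x right, y down, z forward; pixel columns grow to the right and rows downward; lengths in mm; the calibration is good to about 2 mm. A picture is of the moment at which its call begins. There is no depth.
- finish_job(): hands the job in, once; it reports no verdict.
The state is a dict: "clock": time; "qpos": joint angles; "qd": joint speeds; "tau": joint torques, N m; "eef_pos": TCP position; "tool_rot": TCP orientation; "force": force on the tool from outside, world axes, zero at the start; "torque": the same for the moment, N m; "width": finger opening in mm.
Only numpy, scipy, OpenCV 4.12 (cv2) and the standard library are available. Lean on these libraries where they do the work, as an engineer would, in place of code of your own. Each camera call takes 0.05 s, during which the arm holds its last target.

TASK

Load the reader's sliding carriage: first put the short broad-capped vial into pocket one (one dot, nearest the handle), then the tall narrow-capped vial into pocket two (two dots), each standing upright on the pocket floor and let go, and leave the domed vial in the rack and everything else on the bench alone. Then take the carriage by its black handle and slide it towards the read head until you feel the ball click into the notch between the two ridges, without running on past that notch. Finish still holding the handle, with the carriage at rest in the notch.

Things in the scene. Friction and masses are not known exactly. Their poses are not given: they have to be found in the camera images.
- reader: White instrument bed fixed to the bench, 120 x 400 x 18 mm, with two steel guide rods along its y; total height of the end blocks 30 mm. Origin: centre of its underside. The carriage slides along the bed's y axis; its +y direction is the way to the read head. Its x points away from the robot.
- carriage: Aluminium carriage, 60 (x) x 160 (y) x 30 mm, on the guide rods; its axes are parallel to the bed's. Origin: centre of its underside, 34 mm above the bench, so its deck is 64 mm above the bench. It only slides along y, free travel 190 mm, with about 1.2 N of friction; it starts 0 to 30 mm from its -y end stop. Handle at y = -60 mm, pocket one at y = +5 mm, pocket two at y = +50 mm, two ridges on its +x side at y = +50 mm.
- handle (a point): Black upright square post on the carriage's deck, 20 x 20 mm, 42 mm tall, square to the carriage, near its -y end. This point: centre of its foot, on the deck (64 mm above the bench). To be held at the end.
- pocket1 (a point): Centre of the mouth of pocket one, level with the carriage deck, marked by one black dot on its -x side. Round, 20.5 mm wide, 22 mm deep with a flat floor and a 2 mm chamfered rim.
- pocket2 (a point): The same for pocket two, 45 mm farther from the handle (+y), marked by two black dots.
- notch (a point): The middle of the notch on the carriage: a point on its +x side face, at deck height, half-way between two upright steel ridges (half-round, 10 mm wide, standing out 5 mm, centres 13 mm apart along y).
- read_head: Grey block, 45 x 44 mm and 88 mm tall (with a black knob on top 106 mm), standing on the bench at the +x side of the bed, somewhere along it, with its glass window and ball catch towards the carriage. Origin: on the bench, 40 mm in x from the carriage's centre line; the window reaches to this line, the block begins 15 mm beyond; axes as the bed's.
- detent (a point): Point 10 mm above the catch's spring-loaded steel ball (10 mm wide) on the read head. The ball is in the notch when this point and the notch have the same y along the bed. That is 50 to 140 mm of travel from the start, in the +y direction.
- ball: The catch's steel ball, 10 mm, centre 54 mm above the bench; springs back in x. It meets the first ridge about 13.5 mm before the notch: pushing on takes 8 to 10 N at first, falling to nothing at the crest 6.5 mm before the notch, then it pulls the carriage on into the notch. Leaving the notch takes 6 to 8 N either way.
- rack: Grey vial rack fixed to the bench, 130 x 130 x 45 mm, with four holes 20.5 mm wide and 22 mm deep at x, y = +-32 mm. Origin: centre of its underside. Three holes hold the three vials in any order, standing on the hole floors 23 mm above the bench.
- short_vial: Amber vial 56 mm tall with the broadest cap: white, flat, 28 mm wide, the top 16 mm; body 18 mm wide; 25 g. Origin: centre of its underside; z up along it.
- tall_vial: Amber vial 80 mm tall with a white flat narrow cap, 20 mm wide, the top 16 mm; body 18 mm wide; 25 g. Origin: centre of its underside; z up along it.
- domed_vial: Amber vial 66 mm tall with a white cone-shaped cap 22 mm wide at its foot: a bystander, stays in the rack. Origin: centre of its underside.
- marker: Black marker pen lying on the bench, 130 mm long, 12 mm thick; bystander. Origin under its middle.
- small_bottle: Small glass bottle, 40 mm wide, 75 mm tall; bystander. Origin: centre of its underside.
- beaker: Clear open beaker, 80 mm wide, 90 mm tall; bystander. Origin: centre of its underside.
- timer: Flat white bench timer, 60 x 75 x 18 mm; bystander. Origin: centre of its underside.
There are look-alikes about, which are no part of the job. Of the things shaped like the read_head, the grey one is meant. What is shaped like the tall_vial but blue is not meant.

How it is judged (in metres and radians):
On the way, in this order (a step that is already met when the one before it is completed fails the run):
1. the short vial stands seated in pocket one, let go (horizontal distance between short_vial and pocket1 below 0.004 m and z of short_vial in the frame of pocket1 below -0.019 m and angle between short_vial's own z axis and vertical below 0.12 rad and contact force between the fingers and short_vial below 0.1 N and linear speed of short_vial below 0.03 m/s), for 0.2 s.
2. then the tall vial stands seated in pocket two, let go (horizontal distance between tall_vial and pocket2 below 0.004 m and z of tall_vial in the frame of pocket2 below -0.019 m and angle between tall_vial's own z axis and vertical below 0.12 rad and contact force between the fingers and tall_vial below 0.1 N and linear speed of tall_vial below 0.03 m/s), for 0.2 s.
3. then the carriage is held by its handle with the ball in the notch (y of notch in the frame of detent between -0.0025 and 0.0025 m and contact force between the fingers and carriage above 2 N and horizontal distance between the grasp point and handle below 0.03 m and linear speed of carriage below 0.005 m/s), for 0.3 s.
At the end, for the whole second after the job is handed in: Both vials stand on their pocket floors (within 4 mm of centre, 3 mm of the floor, 7 degrees of upright); the ball sits in the notch (carriage within 2.5 mm), carriage at rest, and the fingers still hold the handle (over 2 N, grasp point within 30 mm of it seen from above) (all of step 3 and horizontal distance between short_vial and pocket1 below 0.004 m and z of short_vial in the frame of pocket1 below -0.019 m and angle between each of short_vial, tall_vial's own z axis and vertical below 0.12 rad and horizontal distance between tall_vial and pocket2 below 0.004 m and z of tall_vial in the frame of pocket2 below -0.019 m and contact force between the fingers and short_vial below 0.1 N and contact force between the fingers and tall_vial below 0.1 N); the arm keeps its last pose, push and grip.
It fails at once if the carriage ran past the notch (by more than 9 mm) (y of notch in the frame of detent above 0.009 m).
It fails at once if the domed vial was disturbed (moved more than 15 mm) (distance of domed_vial from where it was at the start of the episode above 0.015 m).
It fails at once if a bystander was moved more than 30 mm (distance of any of marker, small_bottle, beaker, timer from where it was at the start of the episode above 0.03 m).
It also fails if it takes over 72 s, if anything falls off the work surface, if the arm or the gripper's body presses on something with over 40 N, if the wrist force passes 120 N, or if a joint passes its speed limit or range.

## Working session

There is one attempt and no reset: what is moved stays moved. The work goes in short steps, Python scripts to look and compute and a shell command to move; the robot and the scene stay as the last step left them, time stands still between calls to the robot, and variables do not carry over. Pictures are saved under pics/ and viewed, and the job is handed in when it is done.

```bash
ls; mkdir -p pics; python3 - <<'E'
from cell import ctrl, imaging
import cv2
s=ctrl.read_state()
print({k:s[k] for k in('clock','eef_pos','tool_rot','force','width')})
for n in('scene','top','wrist'):
    d=imaging.get_image(n); cv2.imwrite(f'pics/{n}0.png',d['img'][:,:,::-1])
    print(n,d['fx'],d['fy'],d['cx'],d['cy'],d['R'],d['t'])
E
```

```text
pics
{'clock': 0.0, 'eef_pos': array([209.02707   , 614.82073782, 230.38995779]), 'tool_rot': array([-1.57268724e+00, -4.04385795e-06, -3.27792565e-01]), 'force': array([ 0.64179514, -0.5914538 , -0.25091658]), 'width': 84.84289719764634}
scene 433.09424855323476 433.09424855323476 316.7240639911169 206.18668039755033 [[ 0.39980536  0.91639067 -0.0195911 ]
 [ 0.673852   -0.3083446  -0.67145148]
 [-0.62135268  0.2552484  -0.74078951]] [-247.87710461 -308.81089008 1395.792943  ]
top 449.40077835578137 449.40077835578137 319.28199171176703 197.5926558038286 [[-1.32696480e-03 -9.99998829e-01 -7.62261065e-04]
 [-9.90985039e-01  1.41712029e-03 -1.33965087e-01]
 [ 1.33966010e-01  5.77622357e-04 -9.90985759e-01]] [  30.27578056  520.98219999 1167.95303253]
wrist 312.51462020826153 312.51462020826153 320.1335155308891 202.0554091360005 [[ 0.32248614  0.94657319 -0.00137579]
 [ 0.90024656 -0.30625342  0.30945917]
 [ 0.29250441 -0.10103485 -0.95091174]] [-649.18642141  -40.33412331  381.37088431]
```

View pics/scene0.png

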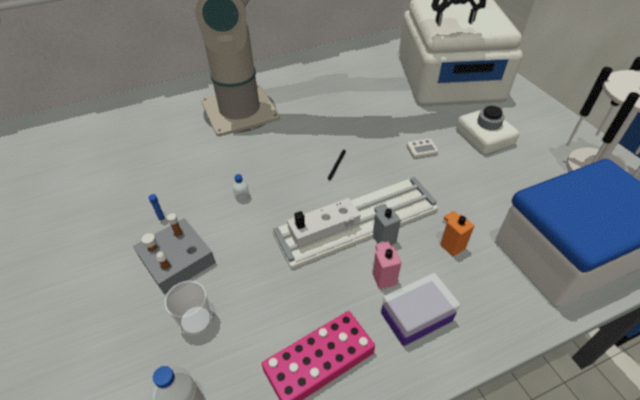

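View pics/top0.png

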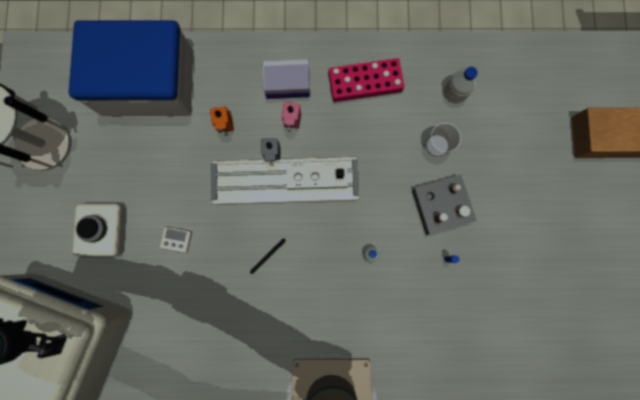

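View pics/wrist0.png

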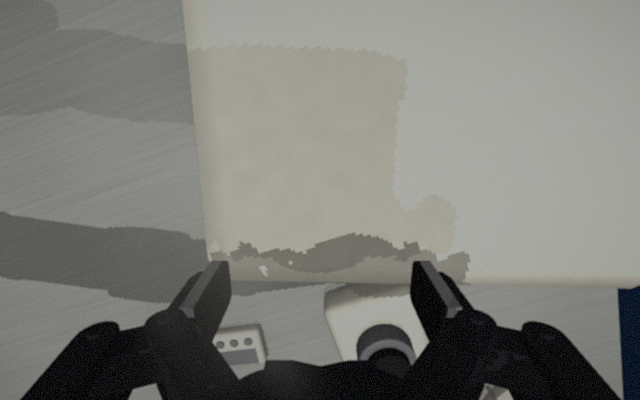

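```bash
cat > h.py <<'E'
import numpy as np, cv2
from cell import ctrl, imaging
def ray(d,u,v):
    R=np.array(d['R']);t=np.array(d['t'])
    c=-R.T@t; r=R.T@np.array([(u-d['cx'])/d['fx'],(v-d['cy'])/d['fy'],1.]); return c,r/np.linalg.norm(r)
def onz(d,u,v,z):
    c,r=ray(d,u,v); return c+r*(z-c[2])/r[2]
def tri(a,b):
    (c1,r1),(c2,r2)=a,b
    A=np.stack([r1,-r2],1); s=np.linalg.lstsq(A,c2-c1,rcond=None)[0]
    p,q=c1+s[0]*r1,c2+s[1]*r2
    return (p+q)/2,np.linalg.norm(p-q)
def proj(d,X):
    c=np.array(d['R'])@np.array(X)+np.array(d['t']); return c[0]/c[2]*d['fx']+d['cx'],c[1]/c[2]*d['fy']+d['cy']
def crop(d,name,u0,v0,u1,v1,k):
    im=d['img'][v0:v1,u0:u1,::-1]; cv2.imwrite('pics/'+name,cv2.resize(im,None,fx=k,fy=k,interpolation=cv2.INTER_CUBIC))
np.set_printoptions(suppress=True,precision=2)
E
python3 - <<'E'
from h import *
d=imaging.get_image('top'); 
crop(d,'t_rack.png',400,165,490,275,5); crop(d,'t_car.png',200,125,370,215,4)
d=imaging.get_image('scene'); crop(d,'s_rack.png',125,180,225,300,5); crop(d,'s_car.png',265,170,445,270,4)
E
```

```text
(no output)
```

View pics/t_rack.png

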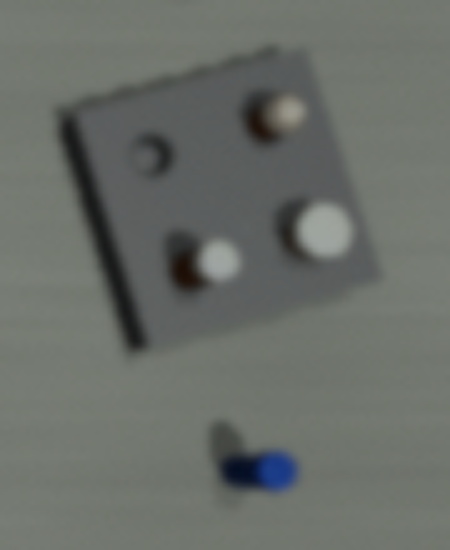

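View pics/s_rack.png

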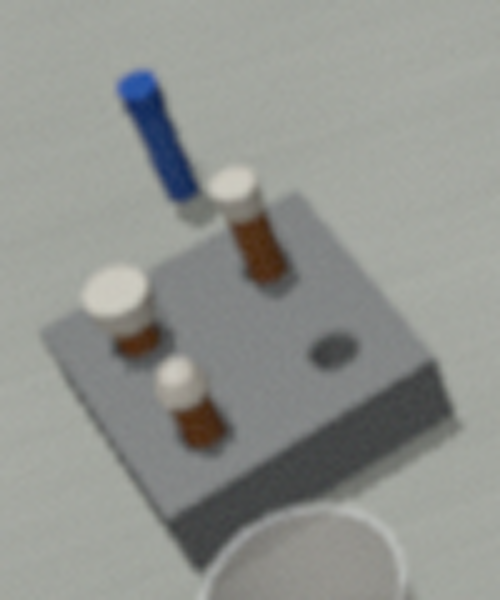

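View pics/t_car.png

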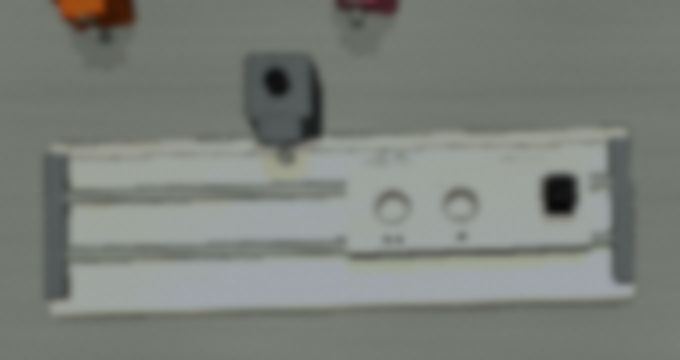

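View pics/s_car.png

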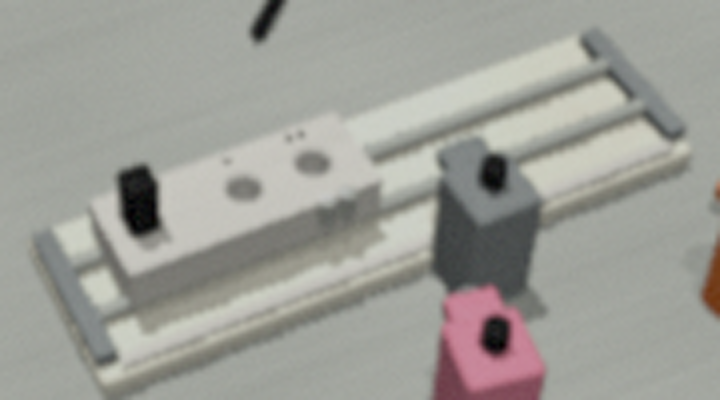

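```bash
python3 - <<'E'
from h import *
T=imaging.get_image('top'); S=imaging.get_image('scene')
P={'short':((465,211),(148.6,238.4),79),'tall':((443.4,217),(172,216.8),103),'hole':((430.8,196.2),(191.7,250.2),45),
'p1':((315.25,176.2),(326,217),64),'p2':((298.2,176.6),(343.3,210.6),64),'handle':((340,173.7),(299,213),106),
'head':((269,145.5),(388,212.5),106)}
for k,(a,b,z) in P.items():
    print(k,'top',onz(T,*a,z),'scene',onz(S,*b,z),'tri',*tri(ray(T,*a),ray(S,*b)))
# white caps mask in top
g=T['img'].astype(int); m=((g.min(2)>150)).astype(np.uint8)[165:275,400:490]
n,l,st,c=cv2.connectedComponentsWithStats(m)
for i in range(1,n): print(st[i],c[i]+[400,165])
# bed outline
m=(g.min(2)>165).astype(np.uint8); m[:150]=0;m[215:]=0;m[:,:195]=0;m[:,370:]=0
ys,xs=np.nonzero(m); r=cv2.minAreaRect(np.stack([xs,ys],1).astype(np.float32)); print(r)
for p in cv2.boxPoints(r): print(p,onz(T,*p,18))
E
```

```text
short top [ 479.82 -344.52   79.  ] scene [ 485.47 -341.41   79.  ] tri [ 480.52 -344.     74.53] 3.8101982428333874
tall top [ 462.25 -281.86  103.  ] scene [ 467.43 -280.38  103.  ] tri [ 462.81 -281.84   98.8 ] 2.311939928514398
hole top [ 522.99 -266.56   45.  ] scene [ 528.31 -263.62   45.  ] tri [ 523.92 -265.71   40.59] 3.856129577389657
p1 top [573.88  40.07  64.  ] scene [578.66  42.77  64.  ] tri [575.25  42.04  60.4 ] 4.131003550291268
p2 top [572.88  84.88  64.  ] scene [577.47  87.68  64.  ] tri [574.27  87.02  60.63] 4.206241095374313
handle top [572.5 -23.1 106. ] scene [576.41 -21.31 106.  ] tri [573.51 -21.86 103.04] 2.9054714595491204
head top [646.08 157.96 106.  ] scene [656.27 156.97 106.  ] tri [649.13 160.43  96.64] 3.0251627252599946
[61 42  8  8 50] [464.48 210.74]
[42 50  4  5 17] [443.53 216.65]
((0.0, 0.0), (0.0, 0.0), 0.0)
[0. 0.] [1100.59  951.06   18.  ]
[0. 0.] [1100.59  951.06   18.  ]
[0. 0.] [1100.59  951.06   18.  ]
[0. 0.] [1100.59  951.06   18.  ]
```

```bash
cat >> h.py <<'E'
from scipy.spatial.transform import Rotation as Ro
def to(*wps):
    s=ctrl.read_state(); R=Ro.from_euler('xyz',s['tool_rot']); p=np.array(s['eef_pos'])
    print('t',round(float(s['clock']),2),'p',p,'yaw',np.degrees(s['tool_rot']),'F',np.array(s['force']),'w',s['width'])
    for x,y,z,yaw in wps:
        Rt=Ro.from_euler('xyz',[-np.pi/2,0,np.radians(yaw)])
        print((x,y,z,yaw),'shift cm',R.inv().apply(np.array([x,y,z])-p)/10,'turn',np.degrees((R.inv()*Rt).as_rotvec()))
E
python3 - <<'E'
from h import *
to((209,615,330,-18.8),(480,400,330,-18.8),(560,0,300,-22),(482.5,-343,220,-29))
E
```

```text
t 0.35 p [209.19 615.29 231.09] yaw [-90.02   0.   -18.78] F [-0.08  1.27 -0.14] w 85.90010720465075
(209, 615, 330, -18.8) shift cm [-0.01 -9.89 -0.04] turn [ 0.02  0.02 -0.  ]
(480, 400, 330, -18.8) shift cm [ 32.57  -9.89 -11.67] turn [ 0.02  0.02 -0.  ]
(560, 0, 300, -22) shift cm [ 53.02  -6.87 -46.96] turn [ 0.02  3.22 -0.  ]
(482.5, -343, 220, -29) shift cm [ 56.73   1.14 -81.93] turn [ 0.02 10.22  0.  ]
```

```bash
python3 -m inch '[0.6,0,-9.9,0,0,0,0, 0.6,0,-9.9,0,0,0,0, 0.6,32.6,-9.9,-11.7,0,0,0, 0.6,32.6,-9.9,-11.7,0,0,0, 0.6,32.6,-9.9,-11.7,0,0,0, 0.6,32.6,-9.9,-11.7,0,0,0, 0.6,32.6,-9.9,-11.7,0,0,0, 0.6,32.6,-9.9,-11.7,0,0,0, 0.6,32.6,-9.9,-11.7,0,0,0, 0.6,53,-6.9,-47,0,3.2,0, 0.6,53,-6.9,-47,0,3.2,0, 0.6,53,-6.9,-47,0,3.2,0]'; python3 -c "
from h import *
to((560,0,300,-22),(482.5,-343,220,-29))"
```

```text
clock: 1.55
eef_pos: [509.7, 250.9, 319.1]
tool_rot: [-1.571, -0.0, -0.384]
force: [1.0, 0.5, 0.8]
width: 51.4
t 1.55 p [509.67 250.91 319.09] yaw [-90.    -0.01 -21.99] F [0.98 0.45 0.8 ] w 51.436425321777264
(560, 0, 300, -22) shift cm [ 14.06   1.91 -21.38] turn [0.   0.01 0.01]
(482.5, -343, 220, -29) shift cm [ 19.72   9.91 -56.09] turn [0.   7.01 0.01]
```

```bash
python3 -m inch '[0.6,14,2,-21.4,0,0,0, 0.6,14,2,-21.4,0,0,0, 0.6,14,2,-21.4,0,0,0, 0.6,14,2,-21.4,0,0,0, 0.6,14,2,-21.4,0,0,0, 0.6,14,2,-21.4,0,0,0, 0.6,14,2,-21.4,0,0,0]'; python3 -c "
from h import *
d=imaging.get_image('wrist'); cv2.imwrite('pics/w1.png',d['img'][:,:,::-1]); print(ray(d,320,200))
for n,P in dict(p1=(576,41.5,64),p2=(575,86.3,64),h=(574.5,-22,106),head=(651,157,106)).items(): print(n,proj(d,P))
to((482.5,-343,220,-29))"
```

```text
clock: 2.25
eef_pos: [559.1, -0.2, 299.2]
tool_rot: [-1.571, 0.0, -0.388]
force: [0.1, 0.2, 0.5]
width: 51.2
(array([485.8 ,  29.92, 442.94]), array([ 0.28, -0.12, -0.95]))
p1 (np.float64(356.7019511227585), np.float64(167.90181140939228))
p2 (np.float64(391.08596831843613), np.float64(153.36975710114757))
h (np.float64(307.42195722704025), np.float64(195.40469732484166))
head (np.float64(479.8934540082053), np.float64(197.898342727982))
t 2.3 p [559.04   2.32 299.23] yaw [-89.96   0.03 -22.04] F [-0.23  0.15  0.2 ] w 51.421000054960395
(482.5, -343, 220, -29) shift cm [  5.87   7.89 -34.89] turn [-0.04  6.96 -0.03]
```

View pics/w1.png

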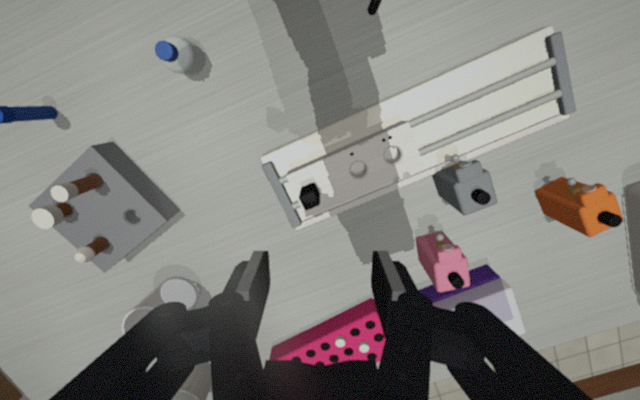

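```bash
python3 -m inch '[0.6,5.9,7.9,-34.9,0,7,0, 0.6,5.9,7.9,-34.9,0,7,0, 0.6,5.9,7.9,-34.9,0,7,0, 0.6,5.9,7.9,-34.9,0,7,0, 0.6,5.9,7.9,-34.9,0,7,0, 0.6,5.9,7.9,-34.9,0,7,0, 0.6,5.9,7.9,-34.9,0,7,0, 0.6,5.9,7.9,-34.9,0,7,0, 0.6,5.9,7.9,-34.9,0,7,0, 0.6,5.9,7.9,-34.9,0,7,0]'; python3 -c "
from h import *
d=imaging.get_image('wrist'); cv2.imwrite('pics/w2.png',d['img'][:,:,::-1]); print(ray(d,320,200))
for n,P in dict(s=(482.5,-343,79),t=(464.8,-281.1,103),h=(525.5,-265,45)).items(): print(n,proj(d,P))
to((482.5,-343,120,-29))"
```

```text
clock: 3.3
eef_pos: [484.9, -340.5, 220.3]
tool_rot: [-1.568, 0.0, -0.502]
force: [0.5, 0.9, 0.8]
width: 51.1
(array([ 415.33, -302.59,  364.09]), array([ 0.27, -0.14, -0.95]))
s (np.float64(316.11931571887226), np.float64(187.65375843819777))
t (np.float64(370.8596031364577), np.float64(142.41750840250813))
h (np.float64(401.3152606363677), np.float64(179.07795852340246))
t 3.35 p [ 485.11 -340.18  220.49] yaw [-89.86   0.   -28.72] F [-0.06  0.69 -0.16] w 50.96424892948923
(482.5, -343, 120, -29) shift cm [-0.09 10.05 -0.4 ] turn [-0.14  0.28 -0.  ]
```

View pics/w2.png

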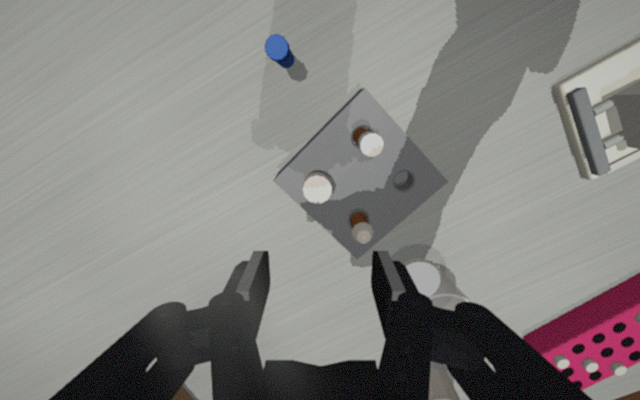

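```bash
python3 -c "
from h import *
d=imaging.get_image('wrist'); crop(d,'w2c.png',260,80,460,260,4)
m=(d['img'].min(2)>150).astype(np.uint8)[80:260,270:420]
n,l,st,c=cv2.connectedComponentsWithStats(m)
for i in range(1,n):
  if st[i,4]>60: 
    u=c[i]+[270,80]; print(st[i],u,onz(d,*u,79),onz(d,*u,103))
to((482.5,-343,120,-29))"
```

```text
[  76    0   74   52 1898] [392.38  96.94] [ 443.46 -245.44   79.  ] [ 441.11 -250.22  103.  ]
[ 90  53  24  24 453] [371.09 144.31] [ 471.24 -279.38   79.  ] [ 466.55 -281.31  103.  ]
[   0   64   79  116 3823] [295.65 225.29] [ 506.69 -378.95   79.  ] [ 499.02 -372.5   103.  ]
[ 32  95  30  28 646] [316.26 188.91] [ 483.99 -343.21   79.  ] [ 478.22 -339.77  103.  ]
t 3.4 p [ 485.09 -340.31  220.63] yaw [-89.88  -0.01 -28.71] F [-0.8   0.19  0.14] w 50.59961494807832
(482.5, -343, 120, -29) shift cm [-0.1  10.06 -0.38] turn [-0.12  0.29  0.01]
```

View pics/w2c.png

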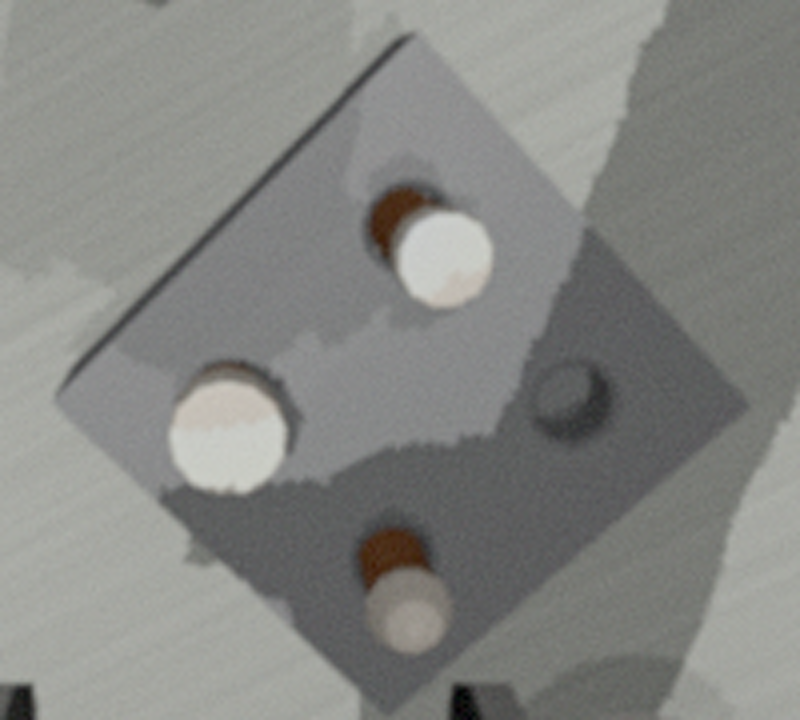

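```bash
python3 -m inch '[0.6,-0.03,12,-0.33,0,0.3,0, 0.6,-0.03,12,-0.33,0,0.3,0, 0.6,-0.03,12,-0.33,0,0.3,0, 0.6,-0.03,12,-0.33,0,0.3,0, 0.6,-0.03,12,-0.33,0,0.3,0]'; python3 -c "
from h import *
d=imaging.get_image('wrist'); cv2.imwrite('pics/w3.png',d['img'][:,:,::-1])
print(proj(d,(483.3,-343,79)))
to((483.3,-343,52,-29))"
```

```text
clock: 3.9
eef_pos: [482.7, -345.3, 101.1]
tool_rot: [-1.57, -0.001, -0.509]
force: [0.0, 0.1, 0.2]
width: 51.3
(np.float64(323.8242175613585), np.float64(242.36693735893436))
t 3.95 p [ 483.06 -346.03  101.94] yaw [-89.99  -0.17 -29.18] F [0.03 0.22 0.75] w 51.57449530944505
(483.3, -343, 52, -29) shift cm [-0.14  4.99  0.28] turn [-0.01 -0.18  0.17]
```

View pics/w3.png

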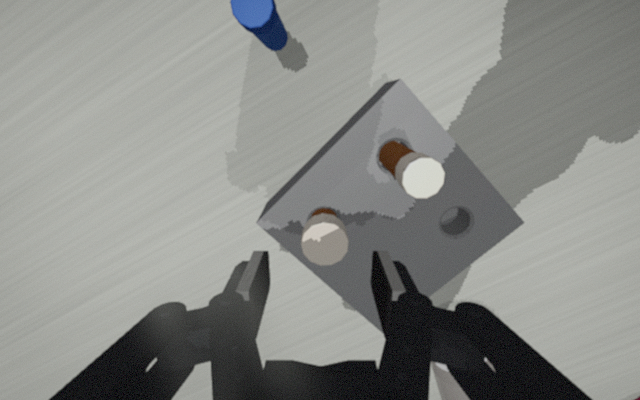

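```bash
python3 -m inch '[0.6,-0.1,2.5,0.2,0,0,0, 0.6,-0.1,3.5,0.2,0,0,0, 0.6,-0.1,3.5,0.2,0,0,0, 0.6,-0.1,3.5,0.2,0,0,0]'; python3 -c "
from h import *
to((483.3,-343,52,-29))"
```

```text
clock: 4.35
eef_pos: [482.0, -344.5, 66.3]
tool_rot: [-1.571, -0.001, -0.511]
force: [-0.1, 0.1, 1.1]
width: 51.1
t 4.35 p [ 482.02 -344.52   66.35] yaw [-90.01  -0.09 -29.28] F [-0.07  0.14  1.13] w 51.12242971360312
(483.3, -343, 52, -29) shift cm [0.04 1.43 0.2 ] turn [ 0.01 -0.28  0.09]
```

```bash
python3 -m inch '[0.6,0,1.4,0.2,0,0,0, 0.6,0,1.4,0.2,0,0,0, 0.6,0,1.4,0.2,0,0,0]'; python3 -c "
from h import *
d=imaging.get_image('wrist'); cv2.imwrite('pics/w4.png',d['img'][:,:,::-1])
to((483.3,-343,52,-29))"
```

```text
clock: 4.65
eef_pos: [482.2, -342.1, 51.0]
tool_rot: [-1.571, 0.001, -0.511]
force: [0.9, -0.6, -0.0]
width: 51.3
t 4.7 p [ 482.36 -342.4    51.22] yaw [-90.     0.01 -29.28] F [-0.47 -0.66 -0.9 ] w 51.29402473244885
(483.3, -343, 52, -29) shift cm [ 0.11 -0.08 -0.01] turn [ 0.   -0.28 -0.01]
```

View pics/w4.png

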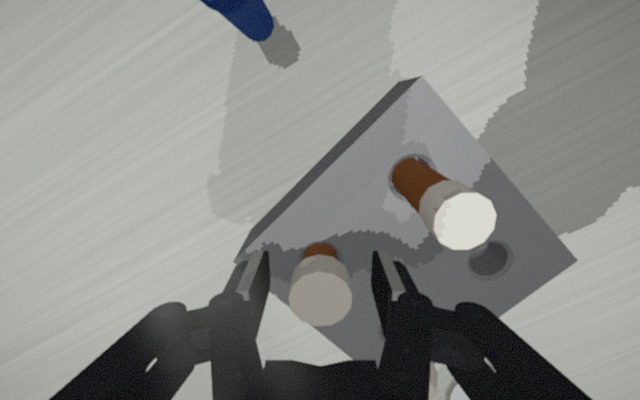

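```bash
python3 -m inch '[0,0.1,0,0,0,0,0, 0,0.1,0,0,0,0,0, 0,0.1,0,0,0,0,0, 0,0.1,0,0,0,0,0, 0,0.1,0,0,0,0,0, 0,0.1,0,0,0,0,0]'; python3 -m inch '[0,0,-1,0,0,0,0, 0,0,-3,0,0,0,0, 0,0,-5,0,0,0,0,0,0,-9,0,0,0,0,0,0,-13,0,0,0,0,0,0,-13,0,0,0,0]'; python3 -c "
from h import *
d=imaging.get_image('wrist'); cv2.imwrite('pics/w5.png',d['img'][:,:,::-1])
to((575.5,0,200,-50),(575.5,41.5,200,-88.7))"
```

```text
clock: 5.3
eef_pos: [483.6, -343.2, 51.7]
tool_rot: [-1.571, -0.001, -0.511]
force: [-0.4, 1.1, 5.4]
width: 25.3
clock: 5.9
eef_pos: [485.9, -345.0, 186.9]
tool_rot: [-1.572, -0.01, -0.511]
force: [0.1, -0.8, 0.4]
width: 25.1
t 5.95 p [ 484.6  -343.85  184.3 ] yaw [-90.02  -0.32 -29.28] F [-1.5  -0.41 -0.41] w 24.976663558364216
(575.5, 0, 200, -50) shift cm [-8.88 -1.63 34.44] turn [-0.04 20.72  0.32]
(575.5, 41.5, 200, -88.7) shift cm [-10.91  -1.64  38.06] turn [-0.15 59.42  0.3 ]
```

View pics/w5.png

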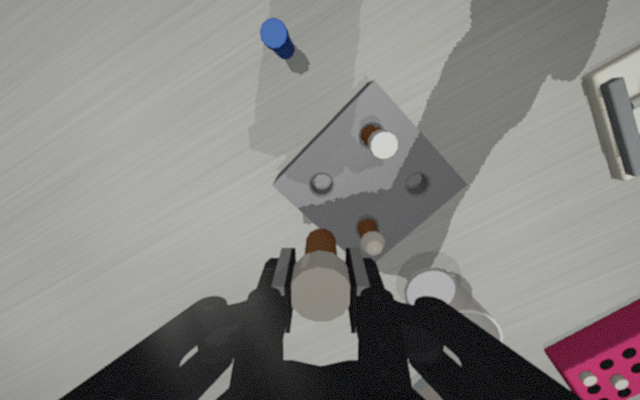

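```bash
python3 -c "
from h import *
print(ctrl.read_state()['qpos'])
d=imaging.get_image('wrist')
im=cv2.imread('pics/w1.png'); cv2.imwrite('pics/w1c.png',cv2.resize(im[130:220,290:420],None,fx=6,fy=6,interpolation=cv2.INTER_CUBIC))"
```

```text
[ 0.44  0.61  0.21  1.74 -0.16  0.81  1.78]
```

View pics/w1c.png

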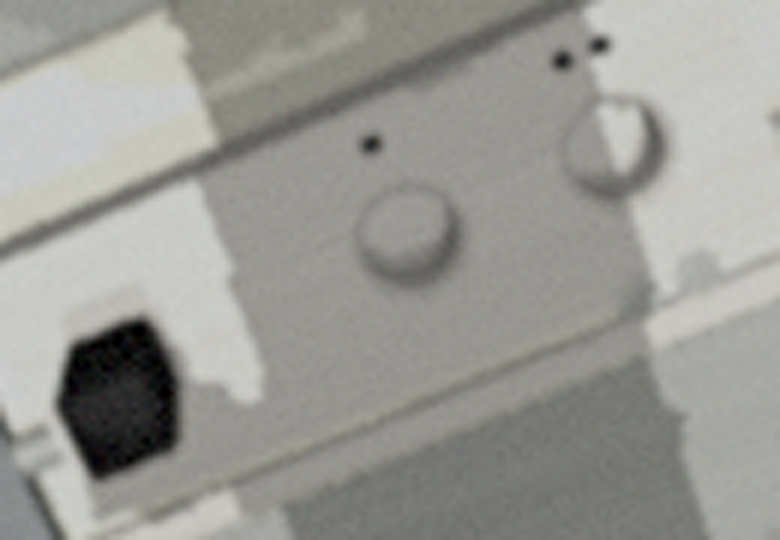

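```bash
python3 -m inch '[0,-10.9,-1.6,38,0,59.4,0, 0,-10.9,-1.6,38,0,59.4,0, 0,-10.9,-1.6,38,0,59.4,0, 0,-10.9,-1.6,38,0,59.4,0, 0,-10.9,-1.6,38,0,59.4,0, 0,-10.9,-1.6,38,0,59.4,0, 0,-10.9,-1.6,38,0,59.4,0, 0,-10.9,-1.6,38,0,59.4,0, 0,-10.9,-1.6,38,0,59.4,0, 0,-10.9,-1.6,38,0,59.4,0, 0,-10.9,-1.6,38,0,59.4,0, 0,-10.9,-1.6,38,0,59.4,0]'; python3 -m inch '[0,0,0,0,0,0,0]';python3 -c "
from h import *
d=imaging.get_image('wrist'); cv2.imwrite('pics/w6.png',d['img'][:,:,::-1])
print(proj(d,(576,41.5,64)),proj(d,(575,86.3,64)))
to((575.5,41.5,150,-88.7))"
```

```text
clock: 7.2
eef_pos: [573.4, 39.9, 196.9]
tool_rot: [-1.572, -0.001, -1.551]
force: [-0.1, 0.6, -0.5]
width: 25.3
clock: 7.3
eef_pos: [573.7, 40.3, 197.2]
tool_rot: [-1.571, -0.0, -1.55]
force: [-0.2, -0.1, -0.3]
width: 25.1
(np.float64(322.55860750007827), np.float64(189.77768137104522)) (np.float64(322.5501776356861), np.float64(140.50518248032148))
t 7.35 p [573.86  40.56 197.29] yaw [-90.01  -0.   -88.82] F [-0.1  -0.37 -0.96] w 24.99501329718006
(575.5, 41.5, 150, -88.7) shift cm [-0.09  4.73  0.17] turn [ 0.01 -0.12  0.  ]
```

View pics/w6.png

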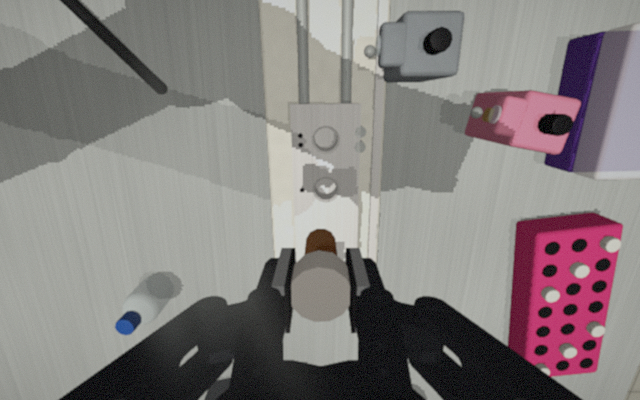

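```bash
python3 -c "
from h import *
d=imaging.get_image('wrist'); crop(d,'w6c.png',270,90,390,210,6)
"
```

```text
(no output)
```

View pics/w6c.png

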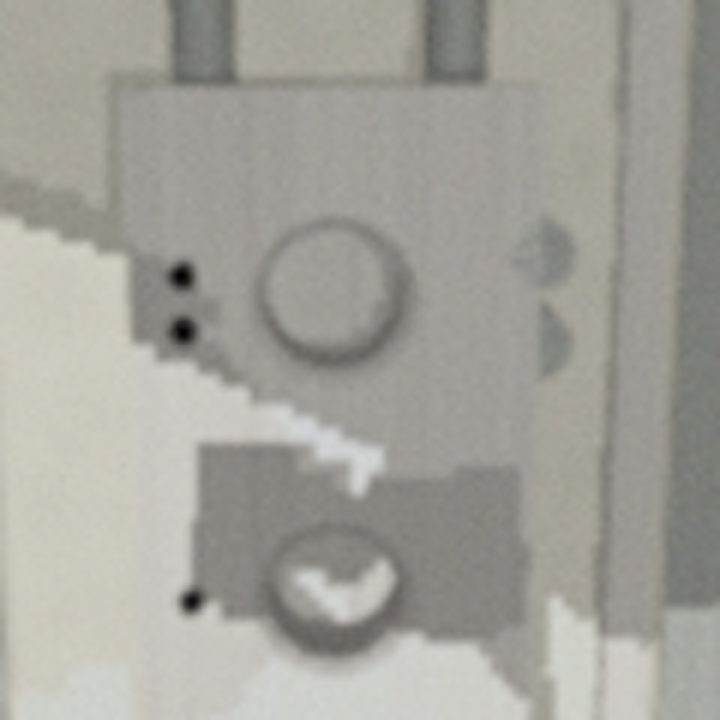

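```bash
python3 -c "
from h import *
d=imaging.get_image('wrist')
print(onz(d,326.2,188.3,64),onz(d,325.8,138.8,64))
s=ctrl.read_state();p=s['eef_pos'];print(p,proj(d,p+[0,0,27]),proj(d,p+[0,0,-29]))
m=d['img'][230:340,285:360]; crop(d,'w6d.png',265,210,375,340,5)
"
```

```text
[579.56  43.57  64.  ] [578.01  88.44  64.  ]
[574.01  41.12 197.37] (np.float64(319.96068869250877), np.float64(292.4500829942369)) (np.float64(320.0439089666197), np.float64(238.25924590249787))
```

View pics/w6d.png

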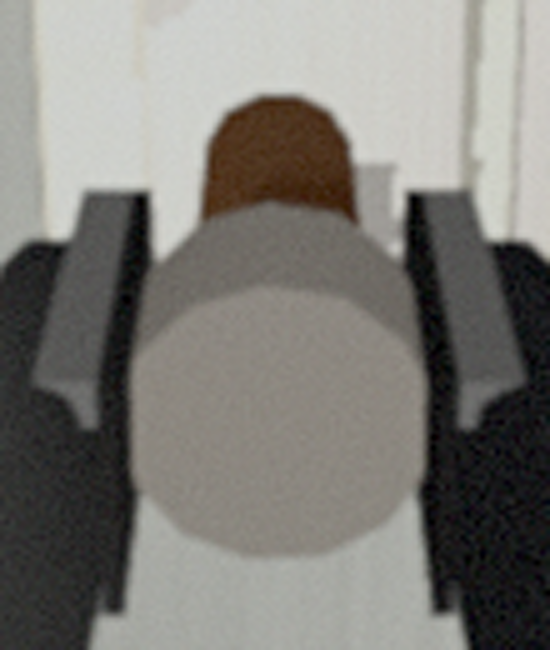

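```bash
python3 -c "
from h import *
d=imaging.get_image('wrist')
s=ctrl.read_state();p=s['eef_pos']
for z,r in((27,14),(11,14),(11,9),(-29,9)):
  print(z,[np.round(proj(d,p+[dx*r,dy*r,z]),1) for dx,dy in((0,1),(0,-1),(1,0),(-1,0))])
"
```

```text
27 [array([320.6, 263.8]), array([319.3, 319.4]), array([352.2, 293.1]), array([287.6, 291.9])]
11 [array([320.6, 246.8]), array([319.4, 297.9]), array([349. , 273.6]), array([290.9, 272.6])]
11 [array([320.4, 256.4]), array([319.6, 289.2]), array([338.6, 273.5]), array([301.3, 272.8])]
-29 [array([320.3, 224.5]), array([319.7, 251.7]), array([334.9, 238.6]), array([305.1, 238. ])]
```

```bash
python3 -m inch '[0,-0.28,5,0.4,0,0,0, 0,-0.28,8.7,0.4,0,0,0, 0,-0.28,8.7,0.4,0,0,0, 0,-0.28,8.7,0.4,0,0,0, 0,-0.28,8.7,0.4,0,0,0,0,-0.28,8.7,0.4,0,0,0]';python3 -c "
from h import *
d=imaging.get_image('wrist'); crop(d,'w7.png',220,120,420,300,4)
p=ctrl.read_state()['eef_pos']; print(p,proj(d,(577.8,42.5,64)),proj(d,p-[0,0,29]))
d=imaging.get_image('scene'); crop(d,'s7.png',265,150,405,260,5); print('scene',proj(d,(577.8,42.5,64)),proj(d,p-[0,0,29]))
d=imaging.get_image('top'); crop(d,'t7.png',270,140,370,210,6)
"
```

```text
clock: 8.1
eef_pos: [579.4, 44.6, 112.3]
tool_rot: [-1.567, 0.0, -1.548]
force: [0.1, -0.2, 0.3]
width: 25.2
[579.21  44.76 112.12] (np.float64(317.1044717640681), np.float64(229.30387197084468)) (np.float64(319.31909635305055), np.float64(238.2872519406706))
scene (np.float64(325.7405552539345), np.float64(216.7793212035989)) (np.float64(326.86671991406155), np.float64(211.40287710584457))
```

View pics/w7.png

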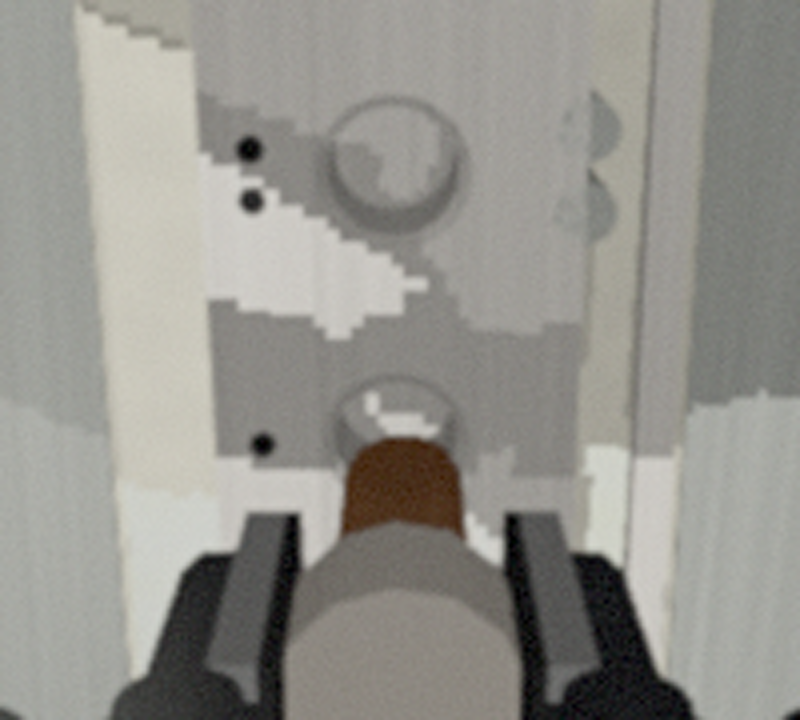

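View pics/s7.png

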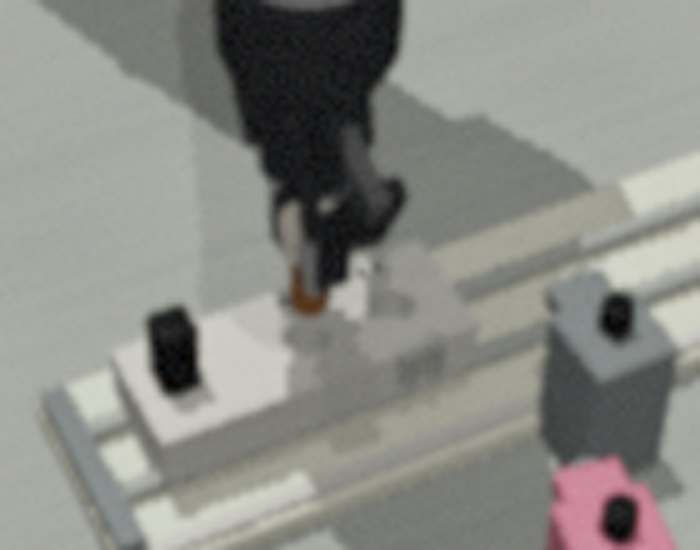

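```bash
python3 -c "
from h import *
d=imaging.get_image('wrist')
p=ctrl.read_state()['eef_pos']; print(p)
a=onz(d,319.3,230,64);b=onz(d,320.5,243,p[2]-29); f=onz(d,320.5,229.3,p[2]-29)
print(a,onz(d,319.3,160.8,64),b,f-[0,9,0],a-b)
d=imaging.get_image('scene');
for z in (p[2]-29,): print(onz(d,265+309/5,150+300/5,z))
to((579,43.5,100,-88.7))
"
```

```text
[578.49  44.93 111.24]
[578.43  42.66  64.  ] [577.42  88.9   64.  ] [579.19  41.9   82.24] [578.98  41.91  82.24] [ -0.76   0.76 -18.24]
[574.54  46.72  82.24]
t 8.35 p [578.29  44.92 110.95] yaw [-89.94   0.02 -88.67] F [-0.11  0.52 -0.52] w 24.911432054873895
(579, 43.5, 100, -88.7) shift cm [0.14 1.09 0.07] turn [-0.06  0.03 -0.02]
```

View pics/t7.png

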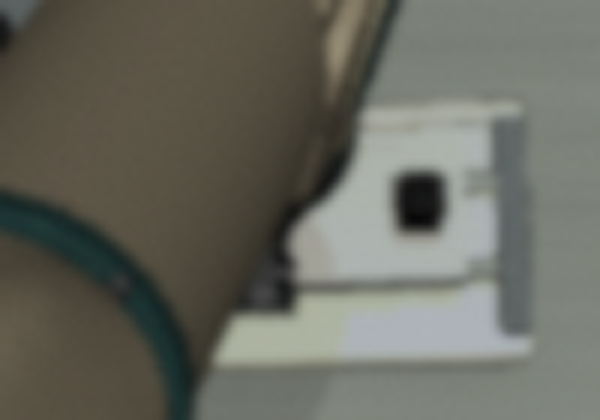

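```bash
python3 -m inch '[0,0.08,0.8,0,0,0,0, 0,0.08,1.5,0,0,0,0, 0,0.08,1.5,0,0,0,0,0,0.08,1.5,0,0,0,0]';python3 -c "
from h import *
d=imaging.get_image('wrist'); crop(d,'w8.png',260,180,380,290,6)
p=ctrl.read_state()['eef_pos']; print(p)
d=imaging.get_image('scene'); crop(d,'s8.png',295,180,365,240,9)
to((578.4,44,93,-88.7))
"
```

```text
clock: 8.75
eef_pos: [577.7, 43.9, 94.7]
tool_rot: [-1.572, -0.0, -1.548]
force: [-0.2, 0.5, 0.4]
width: 25.2
[577.9   43.87  95.02]
t 8.85 p [578.07  43.88  95.21] yaw [-90.    -0.01 -88.69] F [-0.73  0.22  0.34] w 25.096625857970643
(578.4, 44, 93, -88.7) shift cm [-0.01  0.22  0.03] turn [0.   0.01 0.01]
```

View pics/w8.png

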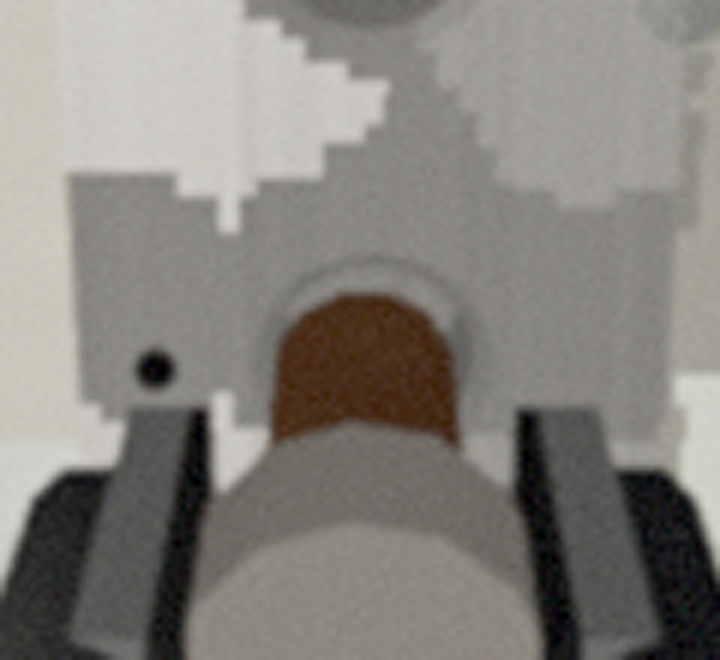

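View pics/s8.png

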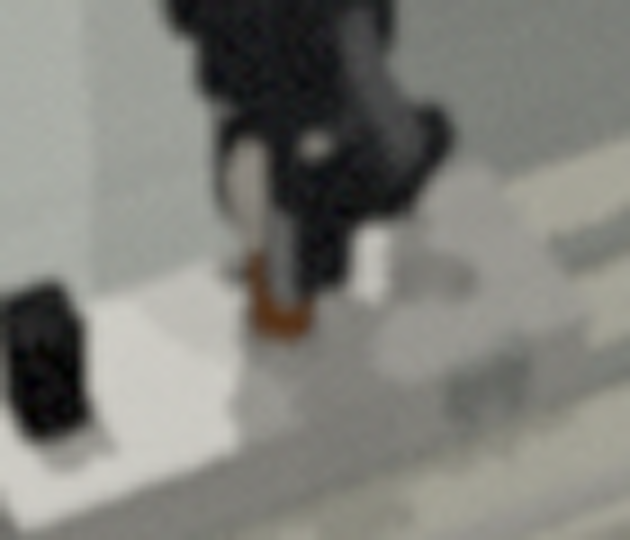

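```bash
python3 -m inch '[0,0,0.5,0.03,0,0,0, 0,0,1,0.03,0,0,0, 0,0,1.3,0.03,0,0,0,0,0,1.3,0.03,0,0,0]';python3 -c "
from h import *
d=imaging.get_image('wrist'); crop(d,'w9.png',260,180,380,290,6)
to((578.4,44,71,-88.7))
"
```

```text
clock: 9.25
eef_pos: [578.0, 43.9, 81.7]
tool_rot: [-1.572, -0.0, -1.548]
force: [-0.2, -0.7, -0.4]
width: 25.2
t 9.3 p [578.09  43.91  81.92] yaw [-90.04  -0.01 -88.69] F [ 0.06 -0.17  0.3 ] w 25.201170426259576
(578.4, 44, 71, -88.7) shift cm [-0.01  1.09  0.03] turn [0.04 0.01 0.01]
```

View pics/w9.png

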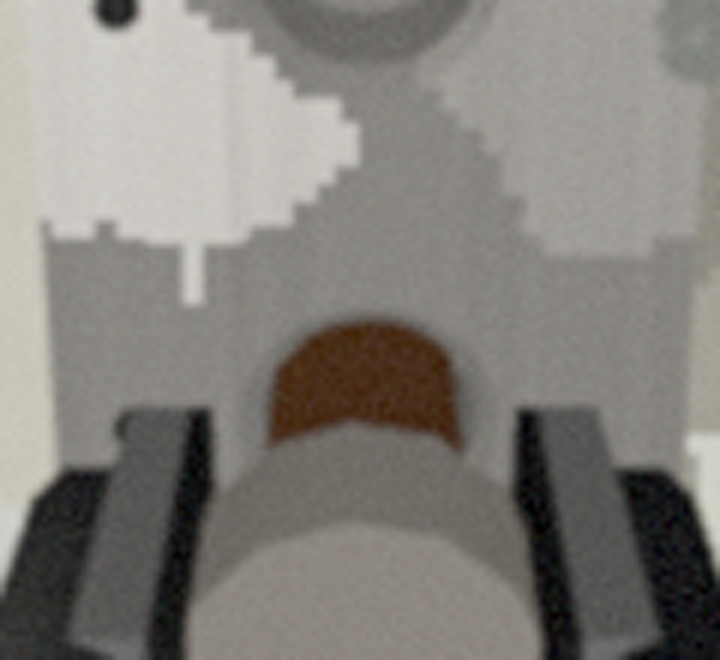

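```bash
python3 -m inch '[0,0,0.5,0,0,0,0, 0,0,0.8,0,0,0,0, 0,0,1,0,0,0,0,0,0,1.1,0,0,0,0,0,0,1.1,0,0,0,0]'
```

```text
clock: 9.8
eef_pos: [578.2, 44.0, 71.1]
tool_rot: [-1.571, -0.0, -1.548]
force: [-0.5, -0.9, 0.1]
width: 25.2
```

```bash
python3 -m inch '[0,0,0.1,0,0,0,0, 0,0,0.2,0,0,0,0]';python3 -m inch '[0,0,0.1,0,0,0,0,0,0,0.1,0,0,0,0]'; python3 -m inch '[0,0,0.1,0,0,0,0,0,0,0.1,0,0,0,0]'
```

```text
clock: 10.0
eef_pos: [578.5, 43.9, 70.5]
tool_rot: [-1.57, 0.001, -1.548]
force: [-3.1, 0.1, 17.9]
width: 25.0
clock: 10.2
eef_pos: [578.6, 43.8, 70.5]
tool_rot: [-1.57, 0.001, -1.548]
force: [-4.3, -0.5, 16.9]
width: 25.2
clock: 10.4
eef_pos: [578.7, 43.8, 70.4]
tool_rot: [-1.569, 0.002, -1.548]
force: [-6.0, -1.0, 24.6]
width: 24.8
```

```bash
python3 -m inch '[0,0,-0.3,0,0,0,0,0.5,0,-0.3,0,0,0,0,0.5,0,-0.3,0,0,0,0,0.5,0,-0.3,0,0,0,0,0.5,0,-0.3,0,0,0,0]'; python3 -c "
from h import *
d=imaging.get_image('wrist'); crop(d,'w10.png',220,160,420,310,4)
to((578.4,44,180,-88.7))
"
```

```text
clock: 10.9
eef_pos: [578.1, 44.1, 69.9]
tool_rot: [-1.571, -0.0, -1.548]
force: [0.1, -0.0, -0.1]
width: 43.0
t 10.95 p [578.12  44.03  69.89] yaw [-90.04  -0.01 -88.68] F [-0.19 -0.41 -0.01] w 42.75910889895588
(578.4, 44, 180, -88.7) shift cm [  0.   -11.01   0.02] turn [0.04 0.02 0.01]
```

View pics/w10.png

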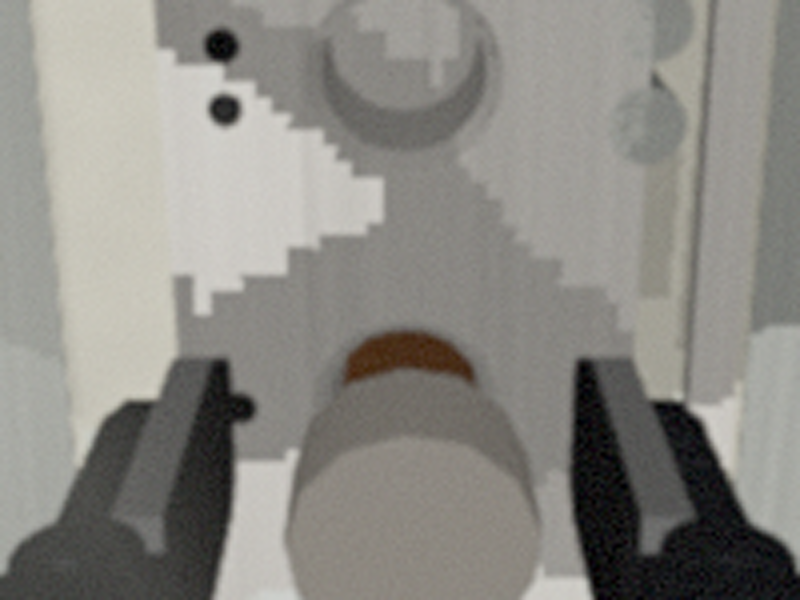

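```bash
python3 -m inch '[0.5,0,-4,0,0,0,0,0.5,0,-8,0,0,0,0,0.5,0,-13,0,0,0,0,0.5,0,-15,0,0,0,0,0.5,0,-15,0,0,0,0]'; python3 -c "
from h import *
d=imaging.get_image('wrist'); crop(d,'w11.png',220,100,420,310,3)
to((466.2,-281.3,200,-29))
"
```

```text
clock: 11.45
eef_pos: [580.5, 43.8, 223.7]
tool_rot: [-1.564, 0.001, -1.548]
force: [-0.4, 0.0, -0.7]
width: 43.0
t 11.5 p [579.06  44.13 221.53] yaw [-89.84   0.03 -88.67] F [ 0.11  0.25 -0.  ] w 42.655450756534435
(466.2, -281.3, 200, -29) shift cm [ 32.27   2.1  -12.05] turn [ -0.16 -59.67   0.05]
```

View pics/w11.png

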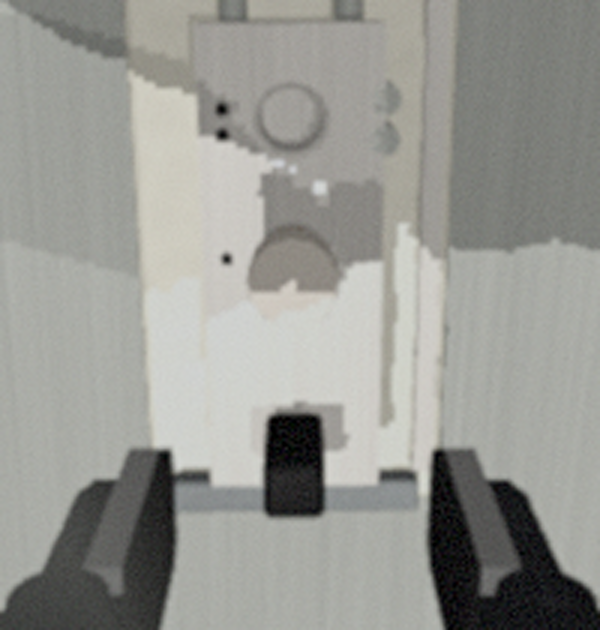

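```bash
python3 -m inch '[0.5,32.3,2.1,-12,0,-59.6,0,0.5,32.3,2.1,-12,0,-59.6,0,0.5,32.3,2.1,-12,0,-59.6,0,0.5,32.3,2.1,-12,0,-59.6,0,0.5,32.3,2.1,-12,0,-59.6,0,0.5,32.3,2.1,-12,0,-59.6,0,0.5,32.3,2.1,-12,0,-59.6,0,0.5,32.3,2.1,-12,0,-59.6,0,0.5,32.3,2.1,-12,0,-59.6,0,0.5,32.3,2.1,-12,0,-59.6,0,0.5,32.3,2.1,-12,0,-59.6,0,0.5,32.3,2.1,-12,0,-59.6,0]'; python3 -m inch '[0.5,0,0,0,0,0,0]'; python3 -c "
from h import *
d=imaging.get_image('wrist'); cv2.imwrite('pics/w12.png',d['img'][:,:,::-1])
print(proj(d,(466.2,-281.3,103)))
to((466.2,-281.3,110,-29),(466.2,-281.3,76,-29))
"
```

```text
clock: 12.7
eef_pos: [466.6, -279.9, 199.0]
tool_rot: [-1.57, 0.001, -0.505]
force: [-0.1, 0.5, -0.7]
width: 42.8
clock: 12.8
eef_pos: [466.4, -280.5, 199.3]
tool_rot: [-1.571, 0.0, -0.506]
force: [0.6, -1.5, 0.3]
width: 43.0
(np.float64(319.02835012662194), np.float64(203.75802810980085))
t 12.85 p [ 466.26 -280.79  199.31] yaw [-89.99  -0.   -28.99] F [0.08 0.89 0.5 ] w 42.6829448554445
(466.2, -281.3, 110, -29) shift cm [ 0.02  8.93 -0.05] turn [-0.01  0.01  0.  ]
(466.2, -281.3, 76, -29) shift cm [ 0.02 12.33 -0.05] turn [-0.01  0.01  0.  ]
```

View pics/w12.png

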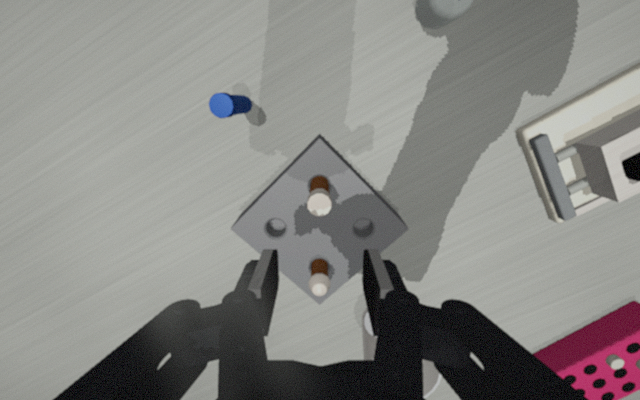

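```bash
python3 -m inch '[0.5,0.02,5,0,0,0,0,0.5,0.02,9,0,0,0,0,0.5,0.02,10,0,0,0,0,0.5,0.02,10,0,0,0,0]';python3 -c "
from h import *
to((466.2,-281.3,76,-29))
d=imaging.get_image('wrist'); crop(d,'w13.png',220,130,420,330,3)
print(proj(d,(466.2,-281.3,103)))
"
```

```text
clock: 13.25
eef_pos: [465.2, -281.2, 98.3]
tool_rot: [-1.571, 0.003, -0.507]
force: [0.3, -0.8, 0.2]
width: 43.0
t 13.25 p [ 465.18 -281.18   98.27] yaw [-90.     0.18 -29.07] F [ 0.29 -0.77  0.18] w 43.0322881950697
(466.2, -281.3, 76, -29) shift cm [0.1  2.23 0.04] turn [ 0.   -0.07 -0.18]
(np.float64(320.7232605527235), np.float64(268.24521137097076))
```

View pics/w13.png

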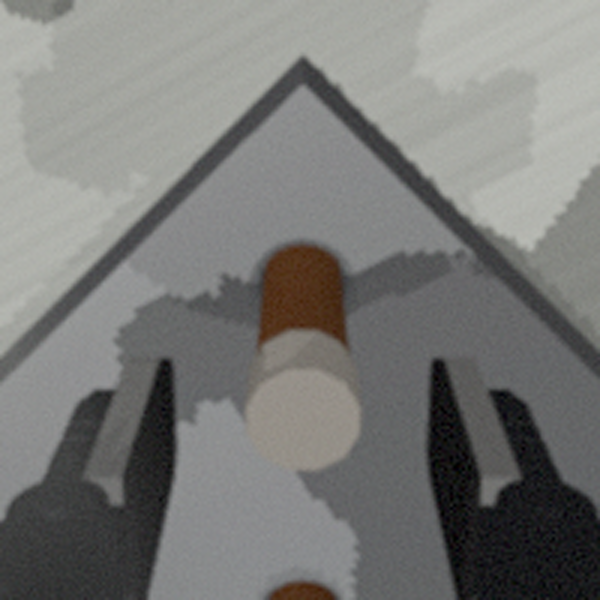

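```bash
python3 -m inch '[0.5,0.08,1.5,0,0,0,0,0.5,0.08,2.2,0,0,0,0,0.5,0.08,2.2,0,0,0,0,0.5,0.08,2.2,0,0,0,0]'; python3 -m inch '[0,0,0,0,0,0,0,0,0,0,0,0,0,0,0,0,0,0,0,0,0,0,0,0,0,0,0,0,0,0,0,0,0,0,0,0,0,0,0,0,0,0,0,0,0,0,0,0,0]';python3 -c "
from h import *
to((466.2,-281.3,76,-29))"
```

```text
clock: 13.7
eef_pos: [467.2, -282.5, 78.3]
tool_rot: [-1.571, -0.002, -0.508]
force: [0.6, -0.2, -0.4]
width: 42.4
clock: 14.4
eef_pos: [467.2, -282.5, 78.2]
tool_rot: [-1.571, -0.002, -0.508]
force: [0.3, -0.4, 7.0]
width: 16.9
t 14.4 p [ 467.23 -282.51   78.16] yaw [-89.99  -0.09 -29.08] F [ 0.27 -0.36  6.96] w 16.877311243373867
(466.2, -281.3, 76, -29) shift cm [-0.15  0.22  0.06] turn [-0.01 -0.08  0.09]
```

```bash
python3 -m inch '[0,0,-1,0,0,0,0,0,0,-3,0,0,0,0,0,0,-7,0,0,0,0,0,0,-11,0,0,0,0,0,0,-14,0,0,0,0,0,0,-14,0,0,0,0]';python3 -c "
from h import *
to((577.1,88.5,220,-88.7))"
```

```text
clock: 15.0
eef_pos: [468.9, -283.8, 222.0]
tool_rot: [-1.571, -0.009, -0.508]
force: [0.9, -0.0, -1.1]
width: 16.8
t 15.0 p [ 468.88 -283.82  222.04] yaw [-90.    -0.51 -29.09] F [ 0.92 -0.02 -1.06] w 16.812299596613702
(577.1, 88.5, 220, -88.7) shift cm [-8.65  0.13 37.8 ] turn [-0.27 59.61  0.46]
```

```bash
python3 -m inch '[0,-8.7,0,37.8,0,59.6,0,0,-8.7,0,37.8,0,59.6,0,0,-8.7,0,37.8,0,59.6,0,0,-8.7,0,37.8,0,59.6,0,0,-8.7,0,37.8,0,59.6,0,0,-8.7,0,37.8,0,59.6,0,0,-8.7,0,37.8,0,59.6,0,0,-8.7,0,37.8,0,59.6,0,0,-8.7,0,37.8,0,59.6,0,0,-8.7,0,37.8,0,59.6,0,0,-8.7,0,37.8,0,59.6,0,0,-8.7,0,37.8,0,59.6,0]'; python3 -m inch '[0,0,0,0,0,0,0,0,0,0,0,0,0,0]'; python3 -c "
from h import *
d=imaging.get_image('wrist'); crop(d,'w14.png',220,80,420,320,3)
p=ctrl.read_state()['eef_pos']
print(proj(d,(577.1,88.5,64)),proj(d,p+[0,0,25]),proj(d,p+[0,0,-55]),proj(d,p+[0,9,-55]))
to((577.1,88.5,135,-88.7))
"
```

```text
clock: 16.2
eef_pos: [574.0, 88.3, 217.4]
tool_rot: [-1.571, -0.001, -1.551]
force: [0.8, 0.5, -0.9]
width: 16.9
clock: 16.4
eef_pos: [574.3, 89.5, 217.4]
tool_rot: [-1.571, 0.0, -1.549]
force: [-0.0, 0.6, -0.7]
width: 17.1
(np.float64(322.84069359103637), np.float64(186.42794129213206)) (np.float64(319.8457932517249), np.float64(289.73294131822104)) (np.float64(319.9715508527295), np.float64(222.28717204627011)) (np.float64(320.24668957300764), np.float64(209.86682935976597))
t 16.45 p [574.32  89.74 217.43] yaw [-90.     0.01 -88.76] F [-0.1   0.43  0.35] w 16.860065578223722
(577.1, 88.5, 135, -88.7) shift cm [0.13 8.24 0.27] turn [-0.   -0.06 -0.01]
```

View pics/w14.png

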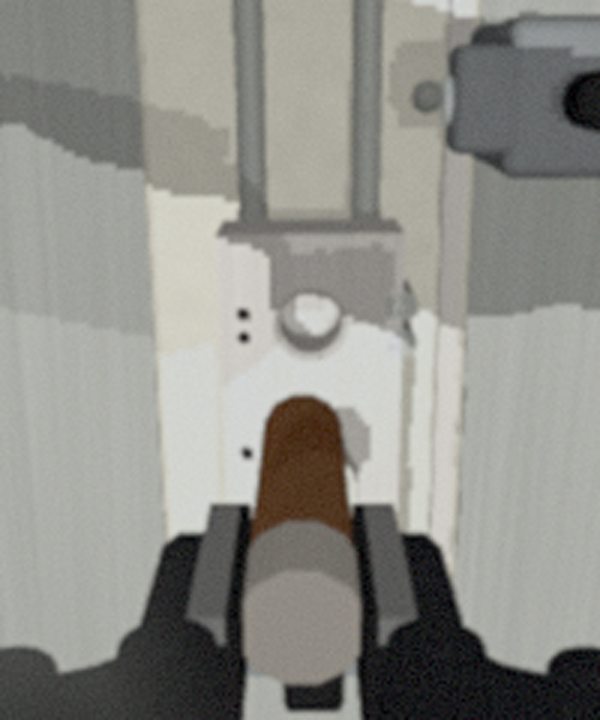

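```bash
python3 -m inch '[0,0.1,4,0.28,0,0,0,0,0.1,8,0.28,0,0,0,0,0.1,9.2,0.28,0,0,0,0,0.1,9.2,0.28,0,0,0,0,0.1,9.2,0.28,0,0,0]'; python3 -c "
from h import *
d=imaging.get_image('wrist'); crop(d,'w15.png',260,150,380,270,5)
to((577.1,88.9,97,-88.7))
"
```

```text
clock: 16.95
eef_pos: [578.2, 89.2, 126.5]
tool_rot: [-1.569, -0.0, -1.548]
force: [-0.2, -0.2, -1.0]
width: 16.7
t 17.0 p [578.57  89.3  127.02] yaw [-89.83   0.01 -88.7 ] F [ 0.25  0.26 -0.23] w 16.88845313343028
(577.1, 88.9, 97, -88.7) shift cm [ 0.04  3.   -0.16] turn [-0.17  0.   -0.01]
```

View pics/w15.png

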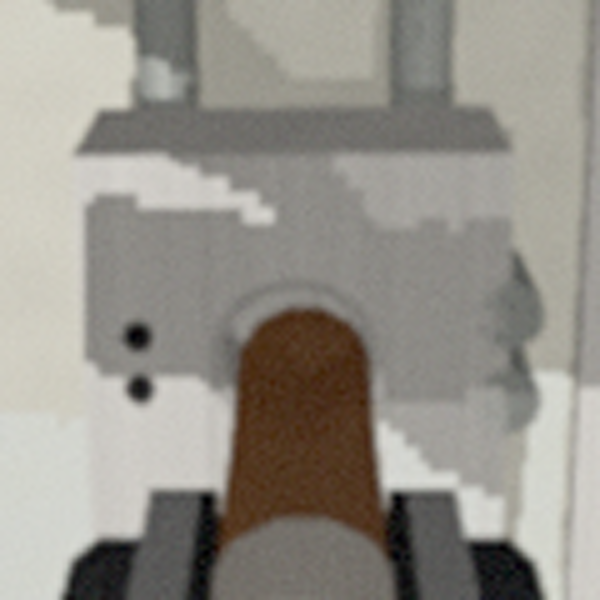

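```bash
python3 -m inch '[0,0.03,0.3,-0.15,0,0,0,0,0.03,0.6,-0.15,0,0,0,0,0.03,0.8,-0.15,0,0,0,0,0.03,0.8,-0.15,0,0,0]'; python3 -c "
from h import *
d=imaging.get_image('wrist'); crop(d,'w16.png',260,150,380,270,5)
to((577.1,88.9,97,-88.7))
"
```

```text
clock: 17.4
eef_pos: [576.2, 88.9, 117.7]
tool_rot: [-1.57, -0.0, -1.548]
force: [0.7, -0.5, 1.5]
width: 16.9
t 17.45 p [576.21  88.9  117.71] yaw [-89.93  -0.01 -88.69] F [1.21 0.39 2.59] w 16.94390159604016
(577.1, 88.9, 97, -88.7) shift cm [0.   2.07 0.09] turn [-0.07  0.01  0.01]
```

View pics/w16.png

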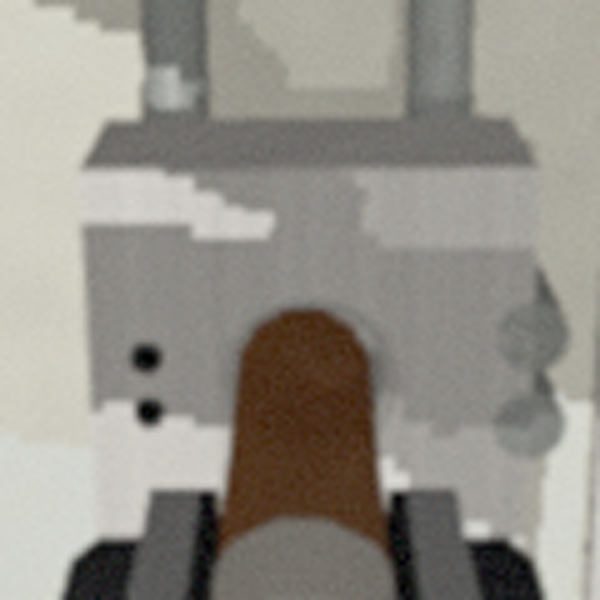

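```bash
python3 -m inch '[0,0,0,0.09,0,0,0,0,0,0.2,0.09,0,0,0,0,0,0.4,0.09,0,0,0,0,0,0.6,0.09,0,0,0]'; python3 -c "
from h import *
d=imaging.get_image('wrist'); crop(d,'w17.png',260,150,380,270,5)
to((577.1,88.9,97,-88.7))
"
```

```text
clock: 17.85
eef_pos: [576.6, 89.0, 110.9]
tool_rot: [-1.571, -0.0, -1.548]
force: [0.7, -1.3, 0.2]
width: 16.7
t 17.9 p [576.51  89.06 110.65] yaw [-90.02  -0.02 -88.69] F [ 0.34 -0.41 -0.75] w 16.92178610019343
(577.1, 88.9, 97, -88.7) shift cm [0.02 1.37 0.06] turn [0.02 0.01 0.02]
```

View pics/w17.png

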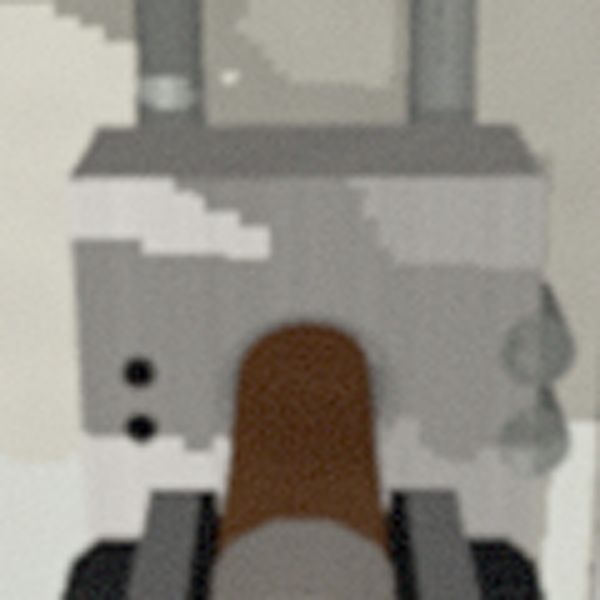

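In the pocket, no force. Down to the floor.

```bash
python3 -m inch '[0,0,0.5,0.03,0,0,0,0,0,0.9,0.03,0,0,0,0,0,1.2,0.03,0,0,0,0,0,1.25,0.03,0,0,0,0,0,1.25,0.03,0,0,0]'; python3 -m inch '[0,0,0.1,0,0,0,0,0,0,0.1,0,0,0,0]'
```

```text
clock: 18.4
eef_pos: [576.7, 89.2, 98.5]
tool_rot: [-1.571, -0.0, -1.548]
force: [0.2, -1.7, -1.3]
width: 16.9
clock: 18.6
eef_pos: [576.8, 89.3, 97.8]
tool_rot: [-1.571, 0.0, -1.548]
force: [0.8, -1.3, -1.1]
width: 17.1
```

```bash
python3 -m inch '[0,0,0.1,0,0,0,0,0,0,0.1,0,0,0,0]'; python3 -m inch '[0,0,0.1,0,0,0,0,0,0,0.1,0,0,0,0]'
```

```text
clock: 18.8
eef_pos: [576.9, 89.2, 97.2]
tool_rot: [-1.571, 0.0, -1.548]
force: [-1.5, -1.0, 2.6]
width: 17.1
clock: 19.0
eef_pos: [577.2, 89.2, 97.0]
tool_rot: [-1.57, 0.001, -1.548]
force: [-1.5, -0.6, 10.2]
width: 16.7
```

```bash
python3 -m inch '[0,0,-0.15,0,0,0,0,0.45,0,-0.15,0,0,0,0,0.45,0,-0.15,0,0,0,0,0.45,0,-0.15,0,0,0,0,0.45,0,-0.15,0,0,0,0]'; python3 -m inch '[0.45,0,-3,0,0,0,0,0.45,0,-6,0,0,0,0,0.45,0,-10,0,0,0,0,0.45,0,-13,0,0,0,0,0.45,0,-13,0,0,0,0,0.45,0,-13,0,0,0,0]'; python3 -c "
from h import *
d=imaging.get_image('wrist'); crop(d,'w18.png',200,80,440,320,3)
d=imaging.get_image('scene'); crop(d,'s18.png',265,150,405,260,5)
d=imaging.get_image('top'); crop(d,'t18.png',200,125,370,215,4)
to((578.9,-21,220,-88.7),(578.9,-21,220,1.3))
"
```

```text
clock: 19.5
eef_pos: [576.7, 89.4, 97.1]
tool_rot: [-1.571, 0.0, -1.548]
force: [-0.0, 0.2, 0.2]
width: 38.4
clock: 20.1
eef_pos: [576.9, 89.5, 227.6]
tool_rot: [-1.57, 0.001, -1.548]
force: [0.2, 0.3, 0.0]
width: 38.6
t 20.25 p [575.86  89.36 225.86] yaw [-90.16  -0.01 -88.68] F [-0.06 -0.28  0.15] w 38.738185661252146
(578.9, -21, 220, -88.7) shift cm [11.04  0.59  0.05] turn [0.16 0.02 0.01]
(578.9, -21, 220, 1.3) shift cm [11.04  0.59  0.05] turn [  0.14 -89.98  -0.12]
```

View pics/w18.png

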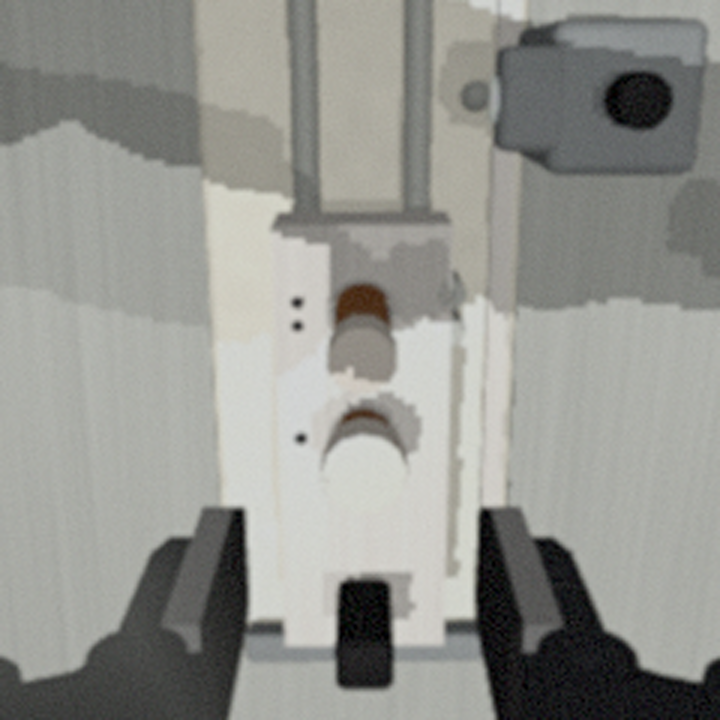

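View pics/s18.png

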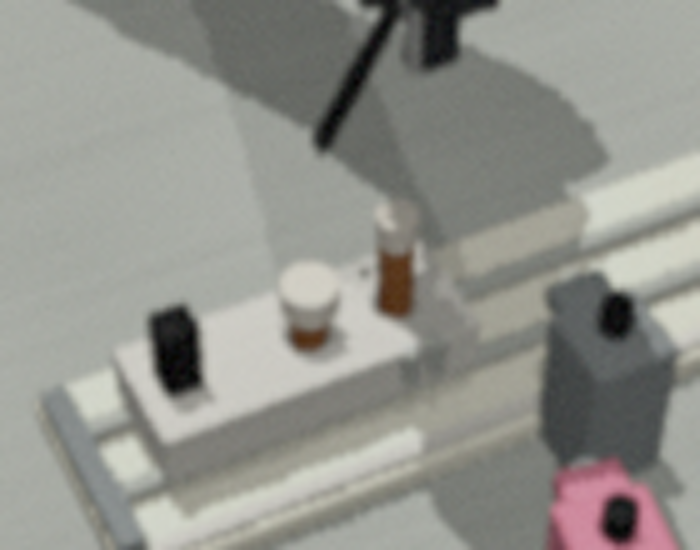

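```bash
python3 -c "
from h import *
d=imaging.get_image('wrist'); 
b=onz(d,358.3,112.3,54); print('ball',b)
c=onz(d,200+363/3,80+350/3,122); print('tallcap',c)
th=np.radians(1.4)
for p in (b,[577,89,0],c): print(-np.sin(th)*p[0]+np.cos(th)*p[1])
"; python3 -m inch '[0.45,11,0.6,0.3,0,-90,0,0.45,11,0.6,0.3,0,-90,0,0.45,11,0.6,0.3,0,-90,0,0.45,11,0.6,0.3,0,-90,0,0.45,11,0.6,0.3,0,-90,0,0.45,11,0.6,0.3,0,-90,0,0.45,11,0.6,0.3,0,-90,0,0.45,11,0.6,0.3,0,-90,0,0.45,11,0.6,0.3,0,-90,0,0.45,11,0.6,0.3,0,-90,0,0.45,11,0.6,0.3,0,-90,0,0.45,11,0.6,0.3,0,-90,0]'; python3 -m inch '[0.45,0,0,0,0,0,0]';  python3 -c "
from h import *
d=imaging.get_image('wrist'); cv2.imwrite('pics/w19.png',d['img'][:,:,::-1])
print(proj(d,(579.3,-21,106)),proj(d,(579.3,-21,64)))
to((579.3,-21,140,1.3))
"
```

```text
ball [610.96 158.58  54.  ]
tallcap [576.31  92.94 122.  ]
143.6046211614501
74.87606579644442
78.83435741962892
clock: 21.5
eef_pos: [581.8, -20.9, 220.2]
tool_rot: [-1.57, 0.002, 0.023]
force: [-0.3, -0.2, -0.8]
width: 38.6
clock: 21.6
eef_pos: [582.0, -20.8, 220.5]
tool_rot: [-1.571, 0.001, 0.021]
force: [0.3, -0.5, -0.2]
width: 38.3
(np.float64(319.9237947798671), np.float64(193.92496837132097)) (np.float64(319.9254836408565), np.float64(181.89662011151833))
t 21.65 p [582.1  -20.78 220.67] yaw [-90.     0.07   1.21] F [ 0.24 -0.17 -0.13] w 38.55625142006598
(579.3, -21, 140, 1.3) shift cm [-0.27  8.07 -0.02] turn [ 0.   -0.09 -0.07]
```

View pics/w19.png

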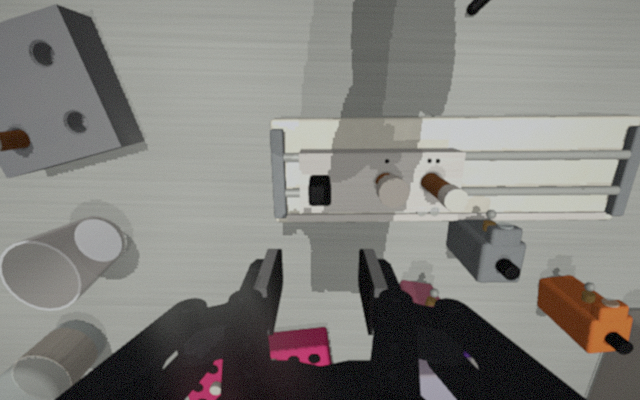

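```bash
python3 -m inch '[0.45,-0.25,4,0,0,0,0,0.45,-0.25,8,0,0,0,0,0.45,-0.25,10,0,0,0,0,0.45,-0.25,10,0,0,0,0,0.45,-0.25,10,0,0,0,0]';  python3 -c "
from h import *
d=imaging.get_image('wrist'); cv2.imwrite('pics/w20.png',d['img'][:,:,::-1])
print(proj(d,(579.3,-21,106)),proj(d,(579.3,-21,64)))
to((579.3,-21,70,1.3))
"
```

```text
clock: 22.15
eef_pos: [580.2, -20.7, 121.5]
tool_rot: [-1.571, 0.0, 0.022]
force: [0.2, -0.2, -0.3]
width: 38.7
(np.float64(319.72430042465555), np.float64(246.9199495845261)) (np.float64(319.78743316452085), np.float64(219.76645341676777))
t 22.2 p [580.89 -20.79 122.34] yaw [-90.01  -0.11   1.29] F [-0.29  0.26  1.12] w 38.57804702452421
(579.3, -21, 70, 1.3) shift cm [-0.17  5.23 -0.02] turn [ 0.01 -0.01  0.11]
```

View pics/w20.png

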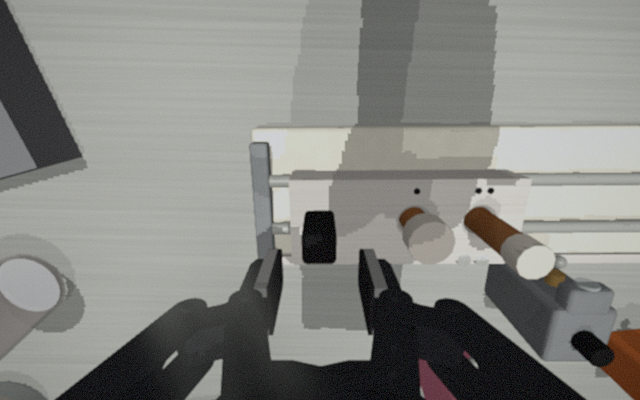

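```bash
python3 -m inch '[0.45,-0.15,3,0,0,0,0,0.45,-0.15,5.2,0,0,0,0,0.45,-0.15,5.2,0,0,0,0,0.45,-0.15,5.2,0,0,0,0]';  python3 -c "
from h import *
to((579.3,-21,70,1.3))
"; python3 -m inch '[0.2,0,0,0,0,0,0,0.2,0,0,0,0,0,0,0,0,0,0,0,0,0,0,0,0,0,0,0,0,0,0,0,0,0,0,0,0,0,0,0,0,0,0]';  python3 -c "
from h import *
d=imaging.get_image('wrist'); cv2.imwrite('pics/w21.png',d['img'][:,:,::-1])
to((579.3,-21,70,1.3))
"
```

```text
clock: 22.6
eef_pos: [579.4, -20.8, 70.6]
tool_rot: [-1.571, -0.002, 0.023]
force: [-0.3, 0.3, 0.6]
width: 38.1
t 22.6 p [579.41 -20.83  70.64] yaw [-90.01  -0.11   1.31] F [-0.31  0.3   0.61] w 38.138115243291075
(579.3, -21, 70, 1.3) shift cm [-0.01  0.06 -0.02] turn [0.01 0.01 0.11]
clock: 23.2
eef_pos: [579.9, -20.9, 71.2]
tool_rot: [-1.571, -0.003, 0.023]
force: [-0.3, -0.5, 7.8]
width: 19.3
t 23.25 p [579.89 -20.88  71.21] yaw [-90.01  -0.2    1.34] F [-0.61 -0.32  7.72] w 19.43991807670953
(579.3, -21, 70, 1.3) shift cm [-0.06  0.12 -0.01] turn [0.01 0.04 0.2 ]
```

View pics/w21.png

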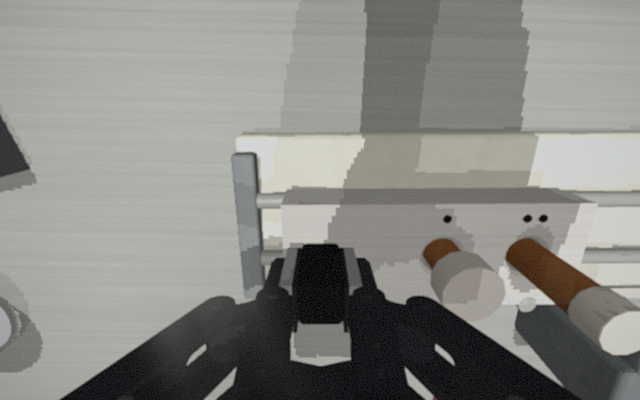

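```bash
python3 -m inch '[0,0,0,0.2,0,0,0,0,0,0,0.6,0,0,0,0,0,0,1,0,0,0,0,0,0,1.4,0,0,0,0,0,0,1.8,0,0,0,0,0,0,2.2,0,0,0,0,0,0,2.6,0,0,0,0,0,0,3,0,0,0,0,0,0,3.4,0,0,0,0,0,0,3.8,0,0,0,0,0,0,4,0,0,0,0,0,0,4,0,0,0]';  python3 -c "
from h import *
d=imaging.get_image('wrist'); cv2.imwrite('pics/w22.png',d['img'][:,:,::-1])
d=imaging.get_image('top'); crop(d,'t22.png',200,125,370,215,4)
d=imaging.get_image('scene'); crop(d,'s22.png',325,165,425,245,7)
to((579.3,20,71,1.3))
"
```

```text
clock: 24.45
eef_pos: [578.7, 19.4, 71.2]
tool_rot: [-1.571, -0.003, 0.024]
force: [-0.6, 0.7, 7.0]
width: 19.1
t 24.6 p [578.7   19.47  71.2 ] yaw [-89.98  -0.17   1.36] F [-1.57  0.7   7.53] w 19.30168066323987
(579.3, 20, 71, 1.3) shift cm [0.06 0.02 0.05] turn [-0.02  0.06  0.17]
```

View pics/w22.png

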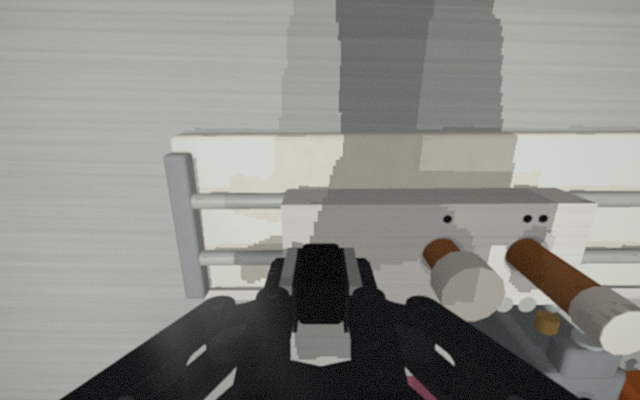

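View pics/t22.png

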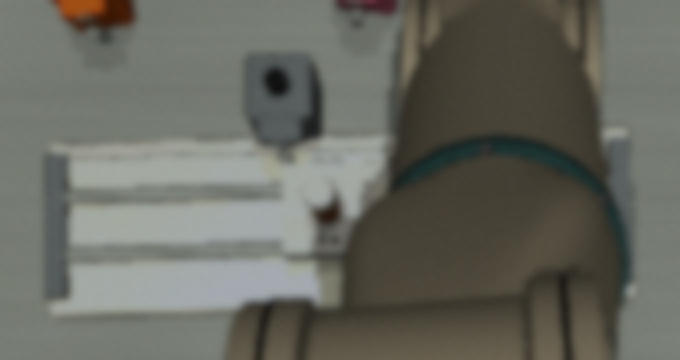

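View pics/s22.png

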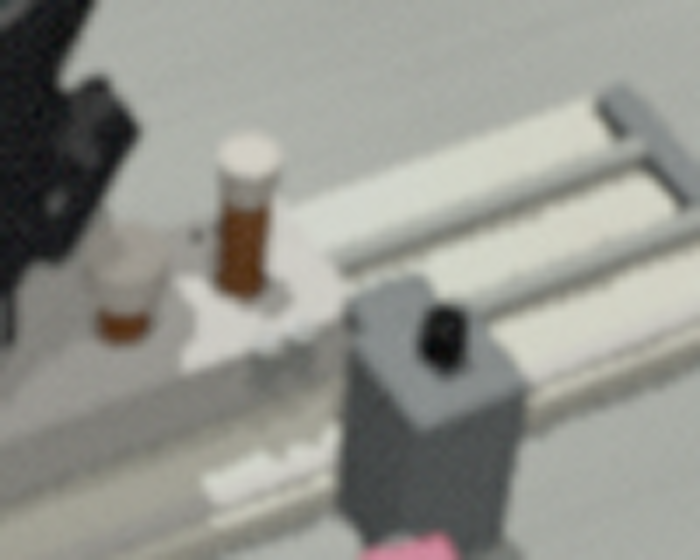

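```bash
python3 -m inch '[0,0,0,0.2,0,0,0,0,0,0,0.4,0,0,0,0,0,0,0.6,0,0,0,0,0,0,0.8,0,0,0,0,0,0,1,0,0,0]'; python3 -m inch '[0,0,0,0.1,0,0,0,0,0,0,0.2,0,0,0]';python3 -m inch '[0,0,0,0.1,0,0,0,0,0,0,0.2,0,0,0]'
```

```text
clock: 25.1
eef_pos: [578.4, 28.7, 71.2]
tool_rot: [-1.571, -0.003, 0.023]
force: [-1.3, -1.0, 8.0]
width: 19.1
clock: 25.3
eef_pos: [578.4, 30.8, 71.2]
tool_rot: [-1.571, -0.003, 0.023]
force: [-2.6, -1.4, 7.4]
width: 19.3
clock: 25.5
eef_pos: [578.3, 32.7, 71.2]
tool_rot: [-1.571, -0.003, 0.023]
force: [-1.6, -1.7, 8.0]
width: 19.4
```

```bash
python3 -m inch '[0,0,0,0.1,0,0,0]'; python3 -m inch '[0,0,0,0.1,0,0,0]';python3 -m inch '[0,0,0,0.1,0,0,0]'
```

```text
clock: 25.6
eef_pos: [578.3, 33.8, 71.2]
tool_rot: [-1.571, -0.003, 0.023]
force: [-0.6, -1.4, 7.0]
width: 19.3
clock: 25.7
eef_pos: [578.3, 34.8, 71.2]
tool_rot: [-1.571, -0.003, 0.023]
force: [-1.4, -1.0, 7.0]
width: 19.1
clock: 25.8
eef_pos: [578.2, 35.2, 71.2]
tool_rot: [-1.572, -0.003, 0.023]
force: [-1.8, -4.3, 8.5]
width: 19.6
```

```bash
for i in 1 2 3 4; do python3 -m inch '[0,0,0,0.1,0,0,0]' | grep -E "eef|force"; done
```

```text
eef_pos: [578.2, 35.4, 71.2]
force: [-0.5, -5.4, 8.3]
eef_pos: [578.2, 35.5, 71.2]
force: [-2.0, -7.3, 8.2]
eef_pos: [578.2, 35.7, 71.3]
force: [-2.4, -7.6, 8.2]
eef_pos: [578.1, 35.8, 71.3]
force: [-1.0, -10.3, 8.7]
```

```bash
for i in 1 2 3 4; do python3 -m inch '[0,0,0,0.05,0,0,0]' | grep -E "eef|force"; done
```

```text
eef_pos: [578.2, 35.8, 71.3]
force: [-0.8, -10.5, 8.1]
eef_pos: [578.2, 35.9, 71.3]
force: [-1.6, -11.7, 8.0]
eef_pos: [578.2, 35.9, 71.3]
force: [-1.6, -12.2, 8.4]
eef_pos: [578.2, 36.0, 71.3]
force: [-1.5, -12.6, 8.3]
```

```bash
for i in 1 2 3; do python3 -m inch '[0,0,0,0.05,0,0,0]' | grep -E "eef|force"; done
```

```text
eef_pos: [578.2, 36.0, 71.3]
force: [-1.3, -14.4, 7.5]
eef_pos: [578.2, 36.1, 71.3]
force: [-2.0, -14.5, 8.2]
eef_pos: [578.1, 36.1, 71.3]
force: [-1.4, -15.3, 8.2]
```

```bash
python3 -c "
from h import *
d=imaging.get_image('wrist'); cv2.imwrite('pics/w23.png',d['img'][:,:,::-1])
d=imaging.get_image('scene'); crop(d,'s23.png',285,120,425,260,5)
to((579.3,20,71,1.3))
"
```

```text
t 27.0 p [578.09  36.06  71.31] yaw [-90.45  -0.15   1.09] F [ -1.31 -13.67   8.89] w 19.00917351915583
(579.3, 20, 71, 1.3) shift cm [ 0.09  0.04 -1.61] turn [ 0.45 -0.22  0.15]
```

View pics/w23.png

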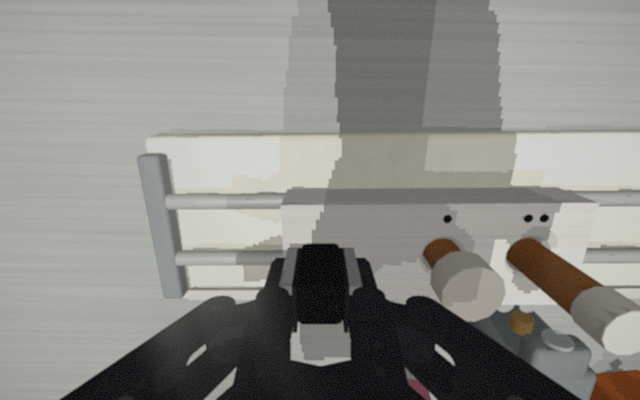

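View pics/s23.png

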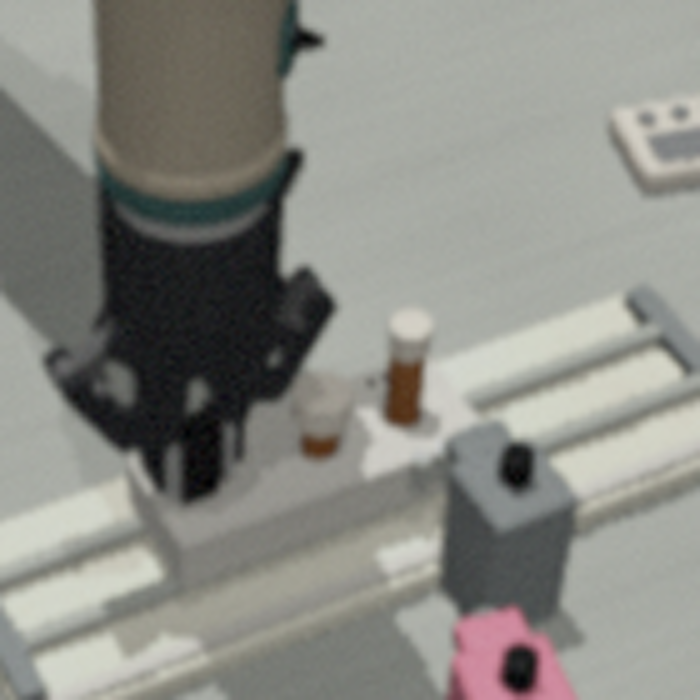

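```bash
for i in 1 2 3 4; do python3 -m inch '[0,0,0,0.05,0,0,0]' | grep -E "eef|force"; done
```

```text
eef_pos: [578.1, 36.1, 71.3]
force: [-1.5, -16.6, 9.6]
eef_pos: [578.1, 36.6, 71.3]
force: [-1.5, -15.8, 8.3]
eef_pos: [578.1, 36.9, 71.3]
force: [-1.2, -16.5, 9.6]
eef_pos: [578.1, 37.3, 71.3]
force: [-0.8, -15.9, 9.8]
```

```bash
for i in 1 2 3; do python3 -m inch '[0,0,0,0.05,0,0,0]' | grep -E "eef|force"; done
```

```text
eef_pos: [578.0, 39.4, 71.3]
force: [-2.1, -8.5, 8.1]
eef_pos: [578.0, 42.3, 71.2]
force: [-1.7, -4.9, 8.5]
eef_pos: [577.9, 44.8, 71.2]
force: [-1.3, -2.5, 7.8]
```

```bash
for i in 1 2; do python3 -m inch '[0,0,0,0,0,0,0]' | grep -E "eef|force"; done; python3 -m inch '[0,0,0,0,0,0,0,0,0,0,0,0,0,0,0,0,0,0,0,0,0]' | grep -E "eef|force"
```

```text
eef_pos: [577.9, 46.1, 71.2]
force: [-1.7, -2.0, 7.8]
eef_pos: [577.9, 46.5, 71.2]
force: [-1.5, -1.0, 7.9]
eef_pos: [577.9, 46.6, 71.2]
force: [-1.3, -1.8, 8.1]
```

```bash
for i in 1 2 3 4; do python3 -m inch '[0,0,0,0.05,0,0,0,0,0,0,0.05,0,0,0]' | grep -E "eef|force"; done
```

```text
eef_pos: [577.9, 47.7, 71.2]
force: [-1.6, 0.3, 9.7]
eef_pos: [577.9, 48.2, 71.2]
force: [-1.4, -0.1, 7.6]
eef_pos: [577.8, 48.3, 71.2]
force: [-2.4, -0.6, 7.2]
eef_pos: [577.8, 48.4, 71.2]
force: [-1.2, -2.3, 7.4]
```

```bash
python3 -m inch '[0,0,0,0,0,0,0,0,0,0,0,0,0,0,0,0,0,0,0,0,0,0,0,0,0,0,0,0]' ; python3 -c "
from h import *
d=imaging.get_image('wrist'); cv2.imwrite('pics/w24.png',d['img'][:,:,::-1])
d=imaging.get_image('scene'); crop(d,'s24.png',305,140,425,260,5)
to((577.8,48.4,71,1.3))
"
```

```text
clock: 29.4
eef_pos: [577.8, 48.3, 71.2]
tool_rot: [-1.572, -0.003, 0.023]
force: [-1.8, -3.1, 7.4]
width: 19.4
t 29.5 p [577.86  48.33  71.2 ] yaw [-90.04  -0.15   1.32] F [-1.98 -2.79  7.85] w 19.151658994768283
(577.8, 48.4, 71, 1.3) shift cm [-0.01  0.02  0.01] turn [0.04 0.02 0.15]
```

View pics/w24.png

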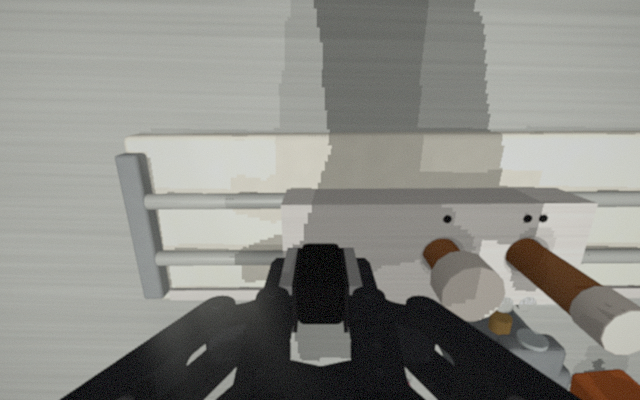

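View pics/s24.png

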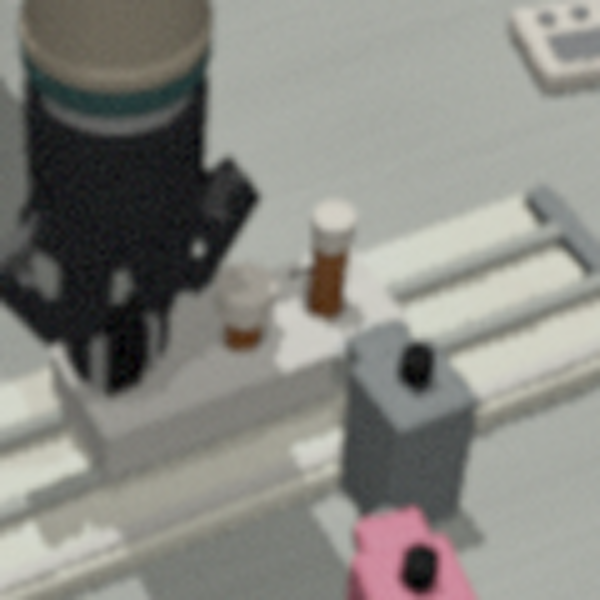

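```bash
python3 -c "
from h import *
d=imaging.get_image('wrist'); crop(d,'w25.png',470,270,570,350,8)
th=np.radians(1.35); yb=np.array([-np.sin(th),np.cos(th),0]); xb=np.array([np.cos(th),np.sin(th),0])
h=np.array([577.9,48.35,0])
for n,o in dict(r1=(30,103.5,64),r2=(30,116.5,64),notch=(35,110,64),ball=(38,110,54),winctr=(45,110,54),head55=(55,110,88)).items():
  P=h+xb*o[0]+yb*o[1]+[0,0,o[2]]; u=np.array(proj(d,P)); print(n,u,(u-[470,270])*8)
"
```

```text
r1 [502.54 302.6 ] [260.3  260.84]
r2 [525.45 302.59] [443.59 260.71]
notch [512.31 310.02] [338.5  320.13]
ball [501.73 303.62] [253.85 268.96]
winctr [499.67 313.31] [237.39 346.48]
head55 [531.94 372.01] [495.49 816.04]
```

View pics/w25.png

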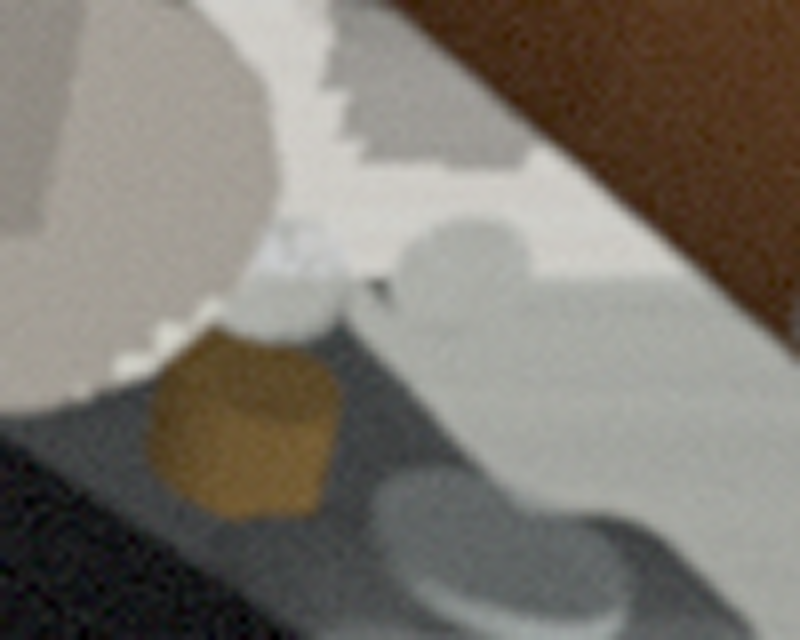

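```bash
python3 -c "
from cell import finish_job, ctrl
s=ctrl.read_state(); print(s['clock'],s['eef_pos'],s['force'],s['width'])
print(finish_job())"
```

```text
29.55 [577.82132188  48.33497696  71.19893075] [-1.69922609 -2.21519512  8.47704455] 19.59262241151034
the job is handed in; nothing more can be done
None
```

I put the short broad-capped vial in pocket one, then the tall narrow-capped vial in pocket two. I then slid the carriage by its handle into the notch and handed the job in at about 29.6 s, still gripping the handle.

**Vials:** Each vial reached the pocket floor at the expected height. The pictures after release and at the end show both standing upright in their pockets. The domed vial, blue look-alike and bystanders were not approached.

**Carriage:** First ridge contact came after about 56 mm of travel. The crest gave way, and the carriage seated firmly after about 69.2 mm; the image measurement had predicted 68.7 mm. In the last wrist picture the ball's brass housing lines up with the gap between the ridges to about 0.5 mm. The ball itself was hidden.

**At hand-in:** The carriage was at rest, the fingers were closed on the post, and about 1–2 N of residual push remained, well under the 6 N needed to leave the notch.

**What disagreed:**
- The first ridge took about 15–16 N at the wrist, not the 8–10 N stated.
- The top and scene cameras differed by about 5 mm; I used their mean, corrected with the wrist camera.
- The finger opening read about 3 mm low on the caps.

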